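# Crank back the pot cover, add the chocolate and stir

## Task

Wind the crank of the mix-in station clockwise to rewind the pot's cover until the resistance suddenly drops away, and stop within half a turn of that. Then put every chocolate block from the white baking mat into the pot with the walnuts, stir them with the standing wooden stirrer for about three rounds, wide enough to sweep the far and the near side of the pot, and stand the stirrer upright again on its white rest. Everything belongs in the pot at the end, and the other things on the table stay where they are.

Things in the scene. Friction and masses are not known exactly. Their poses are not given: they have to be found in the camera images.
- station: Mix-in station, fixed, other place and yaw each start. Origin under the pot's centre, on the table; y points from the reel housing to the pot, x away from the robot, z up; its points share these axes. White housing 244 mm long (y), 226 mm wide, top 91 mm above the table, begins 107 mm from the pot's centre on the -y side. Guide rail 28 mm wide, 72 mm high, 115 mm from the pot's centre at +x
- pot_floor (a point): Centre of the inner floor of the steel pot, 12 mm above the table. The round bowl-shaped pot is fixed in the station, flat inside to about 66 mm from the centre, then with sloping walls that open to 180 mm inside (190 mm outside) at the rim, 70 mm above the table
- crank_axis (a point): Point on the vertical axis of the crank, on top of the reel housing, 94 mm above the table, 190 mm from the pot's centre along the station's -y. The crank arm has a radius of 50 mm, its steel bar is 22 mm wide and its top is 18 mm above this point
- crank_grip (a point): Grip point on the black upright knob at the end of the crank arm: on the knob's axis, 18 mm below its top. The knob is a cylinder 24 mm in diameter and 46 mm high (from 114 to 160 mm above the table) and spins freely on its own axis, so it can be held from above with a fixed gripper direction while it is led round the circle
- crank (a joint): Crank angle in rad, grows clockwise seen from above; starts between 0 and 3, hard stop at 23.8. Each rad draws the cover 10.5 mm to the station's -y, into the housing. While the cover's shoe rubs on the rubber strip the knob needs about 6 N; when it leaves the strip (between 17 and 19 rad, other each start) this drops to under 1 N. The crank stays where it is left
- cover_edge (a point): Trailing (+y) edge of the steel shoe under the sliding clear cover, on its +x side, 72 mm above the table: the last point to rub on the strip. The cover (190 x 196 mm, underside 74, top of its steel edge bar 86 mm above the table) lies over the pot at first; it is wholly clear of the mouth when this edge is about 95 mm past the pot's centre to the -y side
- seal_end (a point): The -y end of the black rubber strip on the guide rail, 72 mm above the table, on the line along which cover_edge travels. The shoe leaves the strip when cover_edge is on the -y side of this point
- choc1: Chocolate block, dark brown bar 60 x 21 x 16 mm (x, y, z), 30 g, smooth (friction about 0.3), origin at the centre of its underside, x along its length. Lies flat on the white baking mat (fixed, 320 x 260 mm, 3 mm thick, to the left). Two to four blocks are there; None if absent
- choc2: Chocolate block, dark brown bar 60 x 21 x 16 mm (x, y, z), 30 g, smooth (friction about 0.3), origin at the centre of its underside, x along its length. Lies flat on the white baking mat (fixed, 320 x 260 mm, 3 mm thick, to the left). Two to four blocks are there; None if absent
- choc3: Chocolate block, dark brown bar 60 x 21 x 16 mm (x, y, z), 30 g, smooth (friction about 0.3), origin at the centre of its underside, x along its length. Lies flat on the white baking mat (fixed, 320 x 260 mm, 3 mm thick, to the left). Two to four blocks are there; None if absent
- choc4: Chocolate block, dark brown bar 60 x 21 x 16 mm (x, y, z), 30 g, smooth (friction about 0.3), origin at the centre of its underside, x along its length. Lies flat on the white baking mat (fixed, 320 x 260 mm, 3 mm thick, to the left). Two to four blocks are there; None if absent
- walnut1: Walnut, ball 28 mm in diameter, 12 g, origin at its centre. One of four lying in the pot from the start
- walnut2: Walnut, ball 28 mm in diameter, 12 g, origin at its centre. One of four lying in the pot from the start
- walnut3: Walnut, ball 28 mm in diameter, 12 g, origin at its centre. One of four lying in the pot from the start
- walnut4: Walnut, ball 28 mm in diameter, 12 g, origin at its centre. One of four lying in the pot from the start
- stirrer: Wooden stirrer standing upright on its foot on the white rest: a round foot 34 mm in diameter and 24 mm high, then a square stem 22 x 22 mm (sides along x and y) to 120 mm height, 120 g. Origin at the centre of the underside of the foot, z along the stem. Grip the stem from above about 75 to 95 mm over the foot's underside
- rest: White round ceramic rest, fixed, 90 mm in diameter, 8 mm thick; origin at the centre of its underside, on the table
- mug: White mug, bystander, 72 mm in diameter, 75 mm high, stands near the robot between rest and mat; origin at the centre of its underside
- vanilla: Amber bottle, bystander, 52 mm in diameter, 150 mm high, stands at the right beyond the housing; origin at the centre of its underside
- jar: Glass jar, bystander, 84 mm in diameter, 110 mm high, stands at the right; origin at the centre of its underside
- tin: Steel tin, bystander, 93 mm in diameter, 92 mm high, stands beyond the mat; origin at the centre of its underside

How it is judged:
By the outcome, as a careful person would: the job done as asked, in the order asked, and still so for the second after the job is handed in, with the robot touching nothing.
Of choc1, choc2, choc3, choc4 only 2 to 4 are there at a start; the rules pass over those that are not, and their reading is None.
At some moment in a run one of choc1, choc2, choc3, choc4 may be knocked a few centimetres aside while the robot is not near it.
It also fails if it takes over 210 s, if anything falls off the work surface, if the arm or the gripper's body presses on something with over 40 N, if the wrist force passes 120 N, or if a joint passes its speed limit or range.

## Robot

A 6-joint arm with a two-finger parallel gripper is mounted at the origin on the work surface. World frame = base frame: x ahead of the robot, y to its left, z up, the work surface at z = 0. Lengths are in mm, angles in rad, forces in N, time in s.
With the tool pointing down it reaches from about 275 to 1000 mm from the base axis. Payload 8.4 kg.
Tool frame: the origin (TCP) lies between the finger pads; the fingertips stand 8 mm ahead of it and the grasp point (between the pads) lies 11 mm behind it (tcp_to_tips is the distance from the TCP to the fingertips, in mm); z points along the fingers, y is the line along which they close (so a half turn about z gives the same grasp; the last joint's range is limited). The gripper opens to 85 mm and grips with 20 to 120 N. Pads are 22 mm wide; open, the fingers measure 114 mm over their backs; the gripper's body (76 mm by 85 mm) begins 54 mm behind the grasp point. The pads swing forward as they close: fully open they stand 13 mm farther back than shut.
Start: joints at [-1.204, 0.353, 1.633, -0, 1.155, -0.002], TCP at [225.309, -582.978, 217.181] pointing down, gripper open.
Joint ranges: [-2.63, 2.63], [-0.92, 2.1], [0.06, 2.66], [-1.3, 4.44], [0, 2.69], [-3.02, 3.02]. Speed limits (rad/s): [2.22, 2.22, 2.79, 3.14, 3.14, 3.14].

## Interface

Orientations are given as [roll, pitch, yaw] about the fixed x, y, z axes, in that order (R = Rz(yaw) Ry(pitch) Rx(roll)).
In Python, from rig import * gives the robot as it stands.
- The arm moves only by the tool step_arm, never from a script. Its argument "motion" is a list of rows, each an object with "claw": the finger opening in mm, from 0 to 85.4; "delta_pos": the shift along the tool's x, y, z in mm, a list of three; "turn": the turn about the tool's z in rad. In form: [{"claw": claw, "delta_pos": [dx, dy, dz], "turn": turn}, ...]. A call has 1 to 8 rows; each row shifts and turns the commanded pose from where the row before left it, along the tool's axes as they then stand; what a row does not reach is not made up. A row lasts 1/12 s, in which the tool goes at most 41.7 mm and 7.16 degrees, less where a joint would pass 70% of its speed; a pose out of reach is approached as far as the arm can. A call is refused whole if a number of a shift passes 41.7 or a number of a turn 0.125, either way. A call with a gripper value outside its range is refused whole. The fingers move at their own pace and stop on an object; "force" is the grip in N (left out, the last holds). Time passes only in rows, so rows that do not move let the fingers close. It gives the time, the measured TCP pose, the force, the opening and the grip force at its end, in the units of the state.
- sense(): the state, without advancing time (a new reading comes with each control period).
- grab_frame(name): name is "scene" or "top" or "wrist"; returns a dict with "img" (420x560x3 uint8, red, green, blue), "vertical_fov" (degrees; the focal length in pixels is half the picture's height over the tangent of half this angle, whatever the lens; pixels are square), "cx", "cy" (the principal point, pixels), "R" (3x3) and "t" (3): a world point X has camera coordinates R X + t. Camera axes: x right, y down, z forward; pixel columns grow to the right and rows downward; lengths in mm; the calibration is good to about 2 mm. A picture is of the moment at which its call begins. There is no depth.
- sign_off(): hands the job in; it is judged then, once.
The state is a dict: "clock": time; "qpos": joint angles; "qvel": joint speeds; "joint_efforts": joint torques, N m; "eef_pos": TCP position; "tcp_rot": TCP orientation; "contact_force": force on the tool from outside, world axes, zero at the start; "wrist_torque": the same for the moment, N m; "opening": opening from 0.0 (shut) to 1.0 (fully open); "grasp_force": force on a finger pad.
Only numpy, scipy, OpenCV 4.12 (cv2) and the standard library are available. Lean on these libraries where they do the work, as an engineer would, in place of code of your own. Each camera call takes 0.05 s, during which the arm holds its last target. There are 200 camera calls.

## Working session

There is one attempt and no reset: what is moved stays moved. The work goes in short steps, Python scripts to look and compute and a tool call to move; the robot and the scene stay as the last step left them, time stands still between calls to the robot, and variables do not carry over. Pictures are saved under pics/ and viewed, at most 14 in all, crops included, and the job is handed in when it is done.

Besides the shell and the picture viewer there is one more tool, called after "Emit:" by a JSON object that holds its "op" and its "data", one argument or row to a line. step_arm: Moves the arm, as the interface text tells. Its arguments: {"type":"object","properties":{"motion":{"type":"array","items":{"type":"object","properties":{"claw":{"type":"number"},"delta_pos":{"type":"array","items":{"type":"number"}},"turn":{"type":"number"}}}},"force":{"type":"number"}},"required":["motion"]}

```bash
mkdir -p pics; ls; python3 - <<'E'
from rig import *
import cv2
for n in("scene","top"):
    f=grab_frame(n); cv2.imwrite(f"pics/{n}0.png",cv2.resize(f["img"][:,:,::-1],(800,600),interpolation=cv2.INTER_CUBIC))
    print(n,f["vertical_fov"],f["cx"],f["cy"],f["R"],f["t"])
s=sense();print(s)
E
```

```text
pics
scene 44.330606216609056 285.63117841443176 215.17965450628685 [[-0.2329493   0.97231742 -0.01826102]
 [ 0.77782049  0.17501476 -0.60362664]
 [-0.58372075 -0.15481819 -0.79705797]] [ 172.86642358 -336.68421205 1730.43083661]
top 49.498541462431966 283.23783523757874 213.33502876363522 [[ 0.02150432 -0.99971387 -0.01047604]
 [-0.99707856 -0.0206771  -0.07353098]
 [ 0.07329333  0.01202667 -0.99723791]] [ -45.82763667  565.17060923 1402.91607066]
{'clock': 0.1, 'qpos': array([-1.20442661e+00,  3.53609100e-01,  1.63409717e+00,  2.25787520e-06,
        1.15514733e+00, -2.43820655e-03]), 'qvel': array([-1.31998165e-03, -1.92480594e-03, -6.34375866e-04,  3.45761704e-04,
        4.82309647e-04, -5.52394990e-05]), 'joint_efforts': array([-8.37490134e-04, -6.06357622e+01, -3.42819715e+01, -2.00128554e-06,
        3.93602822e-03,  2.49171239e-05]), 'eef_pos': array([ 225.13157017, -582.56050137,  216.50187137]), 'tcp_rot': array([-3.14033172e+00, -5.13890399e-06,  3.68807010e-01]), 'contact_force': array([ 0.10847802,  0.65140737, -0.54397049]), 'wrist_torque': array([ 0.02912033,  0.0040486 , -0.00179857]), 'grasp_force': 0.0, 'opening': 1.0023830627230845}
```

View pics/top0.png

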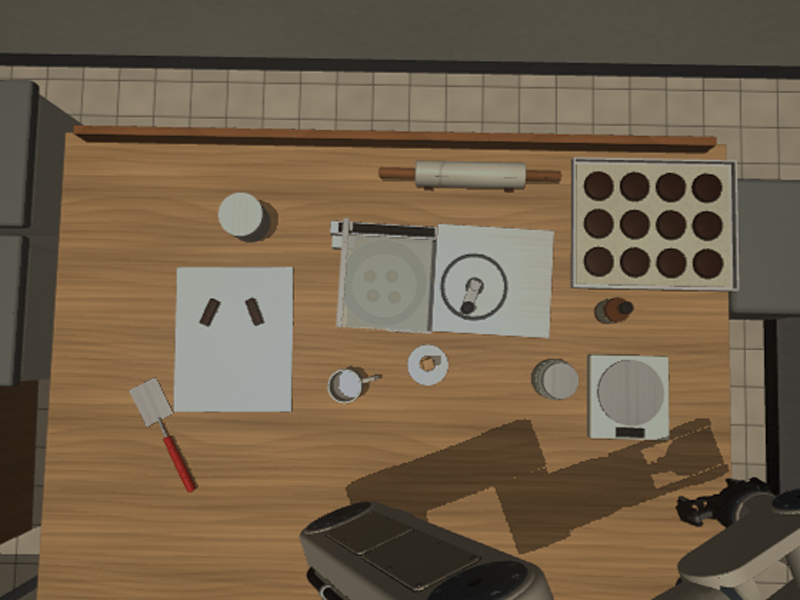

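View pics/scene0.png

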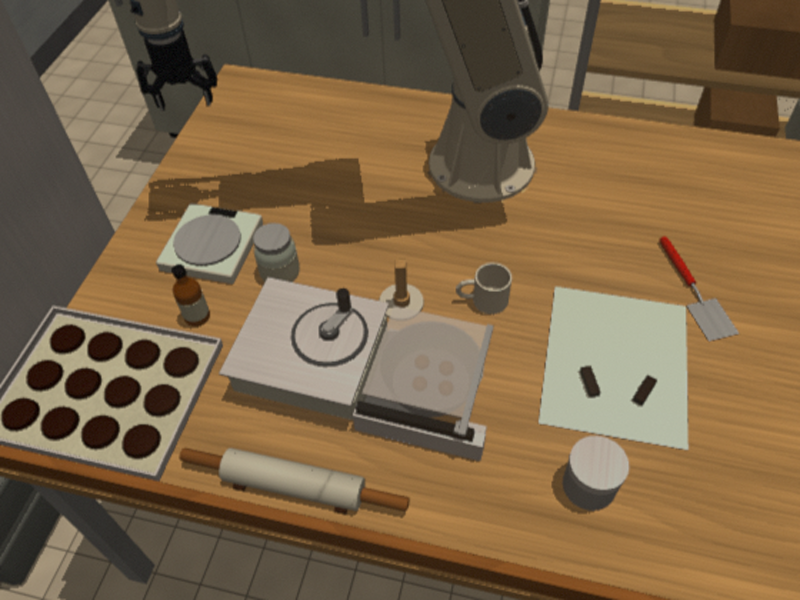

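The top view shows two blocks at about (210,312) and (255,311), the crank hub at about (475,287) with its knob at (467,306), and the stirrer at (428,364). I'll enlarge these areas.

```bash
cat > h.py <<'E'
from rig import *
import numpy as np, cv2
def ray(f,u,v,z):
    h=f["img"].shape[0]; fl=h/2/np.tan(np.radians(f["vertical_fov"])/2)
    R=np.array(f["R"]);t=np.array(f["t"])
    d=R.T@np.array([(u-f["cx"])/fl,(v-f["cy"])/fl,1]); c=-R.T@t
    return (c+d*(z-c[2])/d[2])[:2].round(1)
def proj(f,X):
    h=f["img"].shape[0]; fl=h/2/np.tan(np.radians(f["vertical_fov"])/2)
    p=np.array(f["R"])@np.array(X)+np.array(f["t"]); return (p[:2]/p[2]*fl+[f["cx"],f["cy"]])
def crop(f,x,y,w,h,s,name):
    cv2.imwrite("pics/"+name,cv2.resize(f["img"][y:y+h,x:x+w,::-1],(w*s,h*s),interpolation=cv2.INTER_CUBIC))
E
python3 - <<'E'
from h import *
f=grab_frame("top")
crop(f,225,148,168,132,4,"st.png")
a=f["img"][195:245,125:205,::-1]; b=a
cv2.imwrite("pics/mat.png",cv2.resize(a,(800,500),interpolation=cv2.INTER_CUBIC))
g=cv2.cvtColor(f["img"],cv2.COLOR_RGB2GRAY)[190:285,126:202]
n,l,st,c=cv2.connectedComponentsWithStats((g<90).astype(np.uint8))
for i in range(1,n):
    if st[i,4]>20:
        ys,xs=np.where(l==i); r=cv2.minAreaRect(np.c_[xs,ys].astype(np.float32))
        P=np.array([ray(f,x+126,y+190,19) for x,y in zip(xs,ys)]); m=P.mean(0)
        w,V=np.linalg.eigh(np.cov(P.T)); print(st[i],c[i]+[126,190],m,np.arctan2(V[1,1],V[0,1]),np.sqrt(w*12))
E
```

```text
[ 14  19  14  19 142] [146.52112676 218.06338028] [542.39014085 394.45704225] 2.7307268784498837 [23.60092704 59.0917642 ]
[ 46  18  13  20 137] [177.7080292  217.66423358] [545.68686131 296.49635036] -2.7412286201380227 [22.33152824 60.14182023]
```

View pics/st.png

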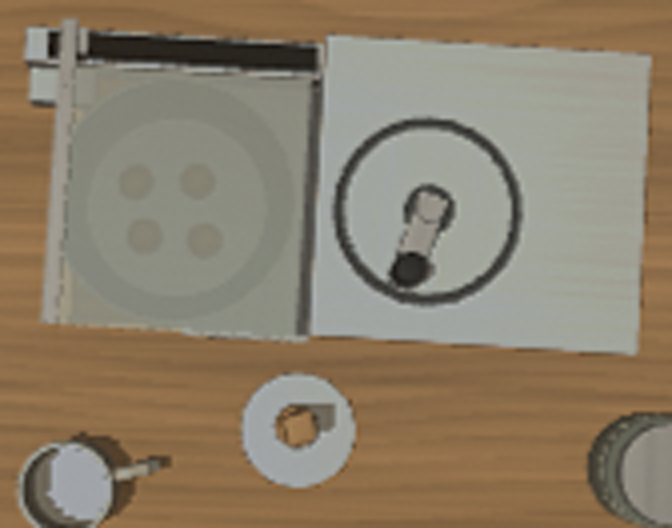

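The enlarged crop shows the housing corners at (328,36), (651,56) and (636,353), the ring centre at (429,211), the knob top at (410,270), the stirrer top at (298,426) and the rest centre at (299,430). The four walnuts lie under the cover.

```bash
python3 - <<'E'
from h import *
f=grab_frame("top")
q=lambda x,y,z: ray(f,225+(x+.5)/4-.5,148+(y+.5)/4-.5,z)
for n,a in dict(c1=(328,36,91),c2=(651,56,91),c3=(636,353,91),ringc=(429,211,92),knob=(410,270,160),stir=(298,426,128),rest=(299,430,8),mug=(66,485,75),handle=(168,461,50),bar1=(70,18,86),bar2=(48,322,86),pot=(180,198,70)).items(): print(n,q(*a))
A,B,C=q(328,36,91),q(651,56,91),q(636,353,91)
d1=A-B; d2=B-C
print(np.hypot(*d1),np.hypot(*d2))
# station y axis direction = d1; x dir=d2
th=(np.arctan2(-d1[0],d1[1])+np.arctan2(d2[1],d2[0]))/2; print("yaw",np.arctan2(-d1[0],d1[1]),np.arctan2(d2[1],d2[0]))
X=np.array([np.cos(th),np.sin(th)]);Y=np.array([-X[1],X[0]])
ctr=(A+C)/2 # housing centre at y=-229
pot=ctr+229*Y; print("pot",pot,"axis",pot-190*Y)
print(sense()["eef_pos"])
E
```

```text
c1 [ 732.6 -101.1]
c2 [ 722.2 -342.5]
c3 [ 500.3 -332.5]
ringc [ 602.4 -178.4]
knob [ 553.3 -159.2]
stir [441.8 -83.3]
rest [436.8 -87.1]
mug [393.4  87.4]
handle [412.  13.]
bar1 [743.5  93.2]
bar2 [514.2 103.1]
pot [610.7   7.8]
241.62392265667737 222.1252124365895
yaw -0.04305539690425992 -0.04503487435504602
pot [626.53307517  11.97790889] axis [ 618.16720494 -177.83782338]
[ 225.20036195 -582.69699796  216.71678455]
```

Emit:
{"op": "step_arm", "data": {
  "motion": [
    {"claw": 85, "delta_pos": [0, 0, 0], "turn": 0.123},
    {"claw": 85, "delta_pos": [0, 0, 0], "turn": 0.123},
    {"claw": 85, "delta_pos": [0, 0, 0], "turn": 0.123},
    {"claw": 60, "delta_pos": [25, -32, 0], "turn": 0},
    {"claw": 60, "delta_pos": [25, -32, 0], "turn": 0},
    {"claw": 60, "delta_pos": [25, -32, 0], "turn": 0},
    {"claw": 60, "delta_pos": [25, -32, 0], "turn": 0},
    {"claw": 60, "delta_pos": [25, -32, 0], "turn": 0}
  ]
}}

```text
clock: 0.87
eef_pos: [351.0, -421.4, 217.1]
tcp_rot: [-3.141, 0.0, -0.001]
contact_force: [1.2, -0.1, 1.3]
opening: 0.699
grasp_force: 0.0
```

Emit:
{"op": "step_arm", "data": {
  "motion": [
    {"claw": 60, "delta_pos": [25, -32, 0], "turn": 0},
    {"claw": 60, "delta_pos": [25, -32, 0], "turn": 0},
    {"claw": 60, "delta_pos": [25, -32, 0], "turn": 0},
    {"claw": 60, "delta_pos": [25, -32, 0], "turn": 0},
    {"claw": 60, "delta_pos": [25, -32, 0], "turn": 0},
    {"claw": 60, "delta_pos": [25, -32, 0], "turn": 0},
    {"claw": 60, "delta_pos": [25, -32, 0], "turn": 0},
    {"claw": 60, "delta_pos": [0, 0, 0], "turn": 0}
  ]
}}

```text
clock: 1.53
eef_pos: [529.1, -194.0, 217.3]
tcp_rot: [-3.14, -0.002, 0.004]
contact_force: [-0.0, 0.4, -0.4]
opening: 0.704
grasp_force: 0.0
```

Emit:
{"op": "step_arm", "data": {
  "motion": [
    {"claw": 60, "delta_pos": [26, -34, 0], "turn": 0},
    {"claw": 60, "delta_pos": [0, 0, 0], "turn": 0},
    {"claw": 60, "delta_pos": [0, 0, 0], "turn": 0}
  ]
}}

```text
clock: 1.78
eef_pos: [551.3, -164.7, 216.9]
tcp_rot: [-3.141, 0.0, 0.002]
contact_force: [-0.3, 0.5, 0.2]
opening: 0.701
grasp_force: 0.0
```

```bash
python3 - <<'E'
from h import *
f=grab_frame("wrist"); cv2.imwrite("pics/w1.png",f["img"][:,:,::-1])
for p in [(555,-160,160),(602.4,-178.4,112)]: print(proj(f,p))
np.savez("w1.npz",**{k:np.array(v) for k,v in f.items()})
E
```

```text
[279.18498506 217.61620875]
[303.037808   143.28332202]
```

View pics/w1.png

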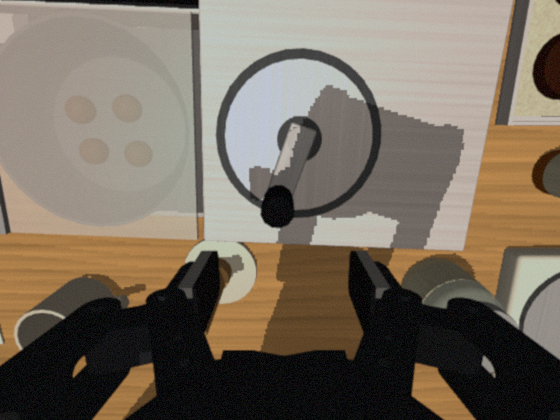

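The wrist picture shows the knob top at about (277,209) and the ring centre at (299,133).

```bash
python3 - <<'E'
from h import *
f=dict(np.load("w1.npz"))
R=f["R"];print("cam",-R.T@f["t"],R[2])
for a in [(277,209,160),(277,211,160),(299,133,91),(301,138,94),(127,119,74)]: print(a,ray(f,*a))
for r in (0,12):
  for k in range(0,6): pass
print(sense()["eef_pos"])
E
```

```text
cam [ 618.26959413 -162.90000967  373.68292237] [-2.59453061e-01 -4.28573366e-04 -9.65755624e-01]
(277, 209, 160) [ 561.1 -158.5]
(277, 211, 160) [ 559.7 -158.5]
(299, 133, 91) [ 609.7 -176.1]
(301, 138, 94) [ 605.7 -177.7]
(127, 119, 74) [621.1 -23.1]
[ 550.53556255 -165.65468353  216.87687131]
```

Emit:
{"op": "step_arm", "data": {
  "motion": [
    {"claw": 60, "delta_pos": [7, -5, 20], "turn": 0},
    {"claw": 60, "delta_pos": [0, 0, 22], "turn": 0},
    {"claw": 60, "delta_pos": [0, 0, 22], "turn": 0},
    {"claw": 60, "delta_pos": [0, 0, 22], "turn": 0},
    {"claw": 60, "delta_pos": [0, 0, 0], "turn": 0},
    {"claw": 60, "delta_pos": [0, 0, 0], "turn": 0}
  ]
}}

```text
clock: 2.33
eef_pos: [556.3, -161.7, 130.5]
tcp_rot: [-3.141, 0.003, -0.001]
contact_force: [0.0, -0.5, 0.1]
opening: 0.702
grasp_force: 0.0
```

Emit:
{"op": "step_arm", "data": {
  "motion": [
    {"claw": 40, "delta_pos": [0, 0, 0], "turn": 0},
    {"claw": 30, "delta_pos": [0, 0, 0], "turn": 0},
    {"claw": 15, "delta_pos": [0, 0, 0], "turn": 0},
    {"claw": 15, "delta_pos": [0, 0, 0], "turn": 0},
    {"claw": 15, "delta_pos": [0, 0, 0], "turn": 0},
    {"claw": 15, "delta_pos": [0, 0, 0], "turn": 0}
  ],
  "force": 40
}}

```text
clock: 2.83
eef_pos: [558.6, -161.0, 132.8]
tcp_rot: [3.141, -0.002, -0.0]
contact_force: [-1.2, 1.5, 5.7]
opening: 0.257
grasp_force: 38.9
```

```bash
python3 - <<'E'
from h import *
s=sense();print(s["eef_pos"],s["contact_force"],s["wrist_torque"],s["opening"]*85,s["grasp_force"])
E
```

```text
[ 558.55620835 -161.02706712  132.8307856 ] [-1.15575832  1.4505766   5.69569518] [0.23956268 0.1671216  0.03882164] 21.872102364065643 38.87597322463989
```

Emit:
{"op": "step_arm", "data": {
  "motion": [
    {"claw": 15, "delta_pos": [9.9, -16.8, 0], "turn": 0},
    {"claw": 15, "delta_pos": [15.5, -11.8, 0], "turn": 0},
    {"claw": 15, "delta_pos": [18.8, -5, 0], "turn": 0},
    {"claw": 15, "delta_pos": [19.4, 2.6, 0], "turn": 0}
  ]
}}

```text
clock: 3.17
eef_pos: [621.6, -129.0, 132.8]
tcp_rot: [3.141, -0.0, 0.001]
contact_force: [-5.9, -6.7, 4.1]
opening: 0.262
grasp_force: 39.7
```

```bash
python3 - <<'E'
from h import *
s=sense();print(s["eef_pos"],s["contact_force"],s["wrist_torque"],s["opening"]*85,s["grasp_force"])
E
```

```text
[ 621.64511359 -129.04358303  132.81751626] [-5.86905271 -6.70901443  4.13939722] [-1.47261262  1.0792295   0.01869684] 22.25595013758022 39.669708609580994
```

Emit:
{"op": "step_arm", "data": {
  "motion": [
    {"claw": 15, "delta_pos": [16.8, 9.9, 0], "turn": 0},
    {"claw": 15, "delta_pos": [11.8, 15.5, 0], "turn": 0},
    {"claw": 15, "delta_pos": [5, 18.8, 0], "turn": 0},
    {"claw": 15, "delta_pos": [-2.6, 19.4, 0], "turn": 0}
  ]
}}

```text
clock: 3.5
eef_pos: [653.8, -193.2, 132.7]
tcp_rot: [-3.141, -0.001, 0.001]
contact_force: [-5.8, 6.8, 5.8]
opening: 0.255
grasp_force: 40.0
```

Emit:
{"op": "step_arm", "data": {
  "motion": [
    {"claw": 15, "delta_pos": [-9.9, 16.8, 0], "turn": 0},
    {"claw": 15, "delta_pos": [-15.5, 11.8, 0], "turn": 0},
    {"claw": 15, "delta_pos": [-18.8, 5, 0], "turn": 0},
    {"claw": 15, "delta_pos": [-19.4, -2.6, 0], "turn": 0}
  ]
}}

```text
clock: 3.83
eef_pos: [590.2, -225.1, 132.9]
tcp_rot: [-3.141, -0.005, -0.002]
contact_force: [7.0, 10.6, 0.0]
opening: 0.257
grasp_force: 39.7
```

Emit:
{"op": "step_arm", "data": {
  "motion": [
    {"claw": 15, "delta_pos": [-16.8, -9.9, 0], "turn": 0},
    {"claw": 15, "delta_pos": [-11.8, -15.5, 0], "turn": 0},
    {"claw": 15, "delta_pos": [-5, -18.8, 0], "turn": 0},
    {"claw": 15, "delta_pos": [2.6, -19.4, 0], "turn": 0}
  ]
}}

```text
clock: 4.17
eef_pos: [557.9, -161.6, 132.9]
tcp_rot: [3.139, -0.003, -0.001]
contact_force: [4.8, -5.6, -1.2]
opening: 0.262
grasp_force: 39.8
```

Emit:
{"op": "step_arm", "data": {
  "motion": [
    {"claw": 15, "delta_pos": [9.9, -16.8, 0], "turn": 0},
    {"claw": 15, "delta_pos": [15.5, -11.8, 0], "turn": 0},
    {"claw": 15, "delta_pos": [18.8, -5, 0], "turn": 0},
    {"claw": 15, "delta_pos": [19.4, 2.6, 0], "turn": 0},
    {"claw": 15, "delta_pos": [16.8, 9.9, 0], "turn": 0},
    {"claw": 15, "delta_pos": [11.8, 15.5, 0], "turn": 0},
    {"claw": 15, "delta_pos": [5, 18.8, 0], "turn": 0},
    {"claw": 15, "delta_pos": [-2.6, 19.4, 0], "turn": 0}
  ]
}}

```text
clock: 4.83
eef_pos: [653.8, -193.2, 132.8]
tcp_rot: [-3.141, -0.001, 0.001]
contact_force: [-5.8, 5.8, 5.9]
opening: 0.257
grasp_force: 40.6
```

Emit:
{"op": "step_arm", "data": {
  "motion": [
    {"claw": 15, "delta_pos": [-9.9, 16.8, 0], "turn": 0},
    {"claw": 15, "delta_pos": [-15.5, 11.8, 0], "turn": 0},
    {"claw": 15, "delta_pos": [-18.8, 5, 0], "turn": 0},
    {"claw": 15, "delta_pos": [-19.4, -2.6, 0], "turn": 0},
    {"claw": 15, "delta_pos": [-16.8, -9.9, 0], "turn": 0},
    {"claw": 15, "delta_pos": [-11.8, -15.5, 0], "turn": 0},
    {"claw": 15, "delta_pos": [-5, -18.8, 0], "turn": 0},
    {"claw": 15, "delta_pos": [2.6, -19.4, 0], "turn": 0}
  ]
}}

```text
clock: 5.5
eef_pos: [557.9, -161.7, 132.9]
tcp_rot: [3.139, -0.003, -0.001]
contact_force: [4.9, -6.2, -1.2]
opening: 0.255
grasp_force: 40.2
```

```bash
python3 - <<'E'
from h import *
f=grab_frame("scene"); crop(f,150,190,200,140,4,"sc2.png")
s=sense();print(s["eef_pos"],s["contact_force"])
E
```

```text
[ 559.36711388 -158.76462695  132.95948776] [1.1306771  1.90828237 1.54813494]
```

View pics/sc2.png

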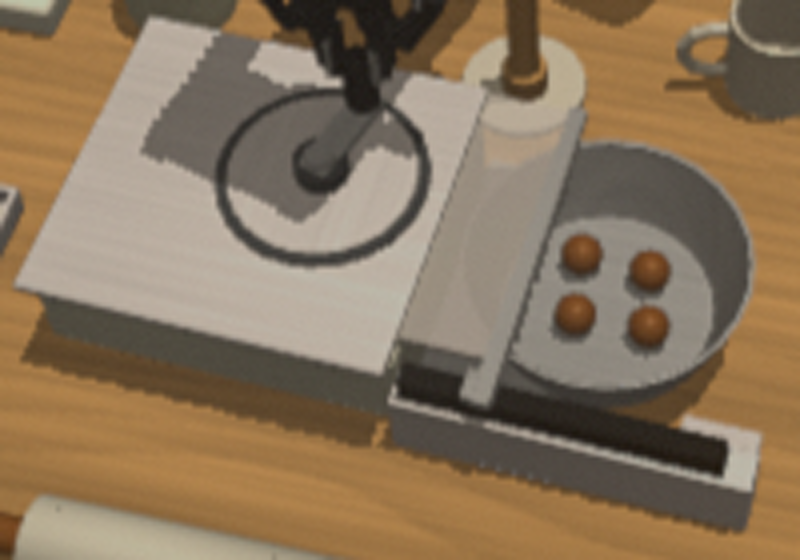

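Cover half drawn: its edge bar meets the strip at about (485,390), and the strip's end shows at (400,368).

```bash
python3 - <<'E'
from h import *
f=grab_frame("scene")
q=lambda x,y,z: ray(f,150+(x+.5)/4-.5,190+(y+.5)/4-.5,z)
a=-.044;X=np.array([np.cos(a),np.sin(a)]);Y=np.array([-X[1],X[0]])
for p in [(497,383,86),(477,407,72),(583,108,86),(400,368,72),(400,395,72),(725,462,72)]:
    d=q(*p)-[612,11]; print(p,q(*p),d@X,d@Y)
E
```

```text
(497, 383, 86) [724.5 -31.8] 114.27370998101699 -37.81017332907137
(477, 407, 72) [735.7 -42. ] 125.91152533123287 -47.50766031665123
(583, 108, 86) [510.7 -27.2] -99.52169970470507 -42.61879031467819
(400, 368, 72) [720.1 -95. ] 112.65787130929563 -101.14254313620056
(400, 395, 72) [738.2 -89.8] 130.5116271547896 -95.15143287102511
(725, 462, 72) [738.5 111.1] 121.97458876981987 105.56732304284944
```

Emit:
{"op": "step_arm", "data": {
  "motion": [
    {"claw": 15, "delta_pos": [9.9, -16.8, 0], "turn": 0},
    {"claw": 15, "delta_pos": [15.5, -11.8, 0], "turn": 0},
    {"claw": 15, "delta_pos": [18.8, -5, 0], "turn": 0},
    {"claw": 15, "delta_pos": [19.4, 2.6, 0], "turn": 0},
    {"claw": 15, "delta_pos": [16.8, 9.9, 0], "turn": 0},
    {"claw": 15, "delta_pos": [11.8, 15.5, 0], "turn": 0},
    {"claw": 15, "delta_pos": [5, 18.8, 0], "turn": 0},
    {"claw": 15, "delta_pos": [-2.6, 19.4, 0], "turn": 0}
  ]
}}

```text
clock: 6.27
eef_pos: [653.7, -193.8, 132.7]
tcp_rot: [-3.141, -0.001, 0.001]
contact_force: [-7.7, 7.2, 8.7]
opening: 0.259
grasp_force: 41.2
```

Emit:
{"op": "step_arm", "data": {
  "motion": [
    {"claw": 15, "delta_pos": [-9.9, 16.8, 0], "turn": 0},
    {"claw": 15, "delta_pos": [-15.5, 11.8, 0], "turn": 0}
  ]
}}

```text
clock: 6.43
eef_pos: [628.0, -222.6, 132.7]
tcp_rot: [-3.14, -0.002, -0.001]
contact_force: [-2.4, 13.3, 8.6]
opening: 0.257
grasp_force: 41.3
```

Emit:
{"op": "step_arm", "data": {
  "motion": [
    {"claw": 15, "delta_pos": [-18.8, 5, 0], "turn": 0},
    {"claw": 15, "delta_pos": [-19.4, -2.6, 0], "turn": 0}
  ]
}}

```text
clock: 6.6
eef_pos: [590.1, -225.2, 132.8]
tcp_rot: [-3.14, -0.004, -0.002]
contact_force: [8.6, 12.1, 2.6]
opening: 0.256
grasp_force: 40.8
```

Emit:
{"op": "step_arm", "data": {
  "motion": [
    {"claw": 15, "delta_pos": [-16.8, -9.9, 0], "turn": 0}
  ]
}}

```text
clock: 6.68
eef_pos: [573.4, -215.8, 132.9]
tcp_rot: [3.142, -0.005, -0.002]
contact_force: [9.8, 6.0, 0.1]
opening: 0.26
grasp_force: 40.5
```

Emit:
{"op": "step_arm", "data": {
  "motion": [
    {"claw": 15, "delta_pos": [-11.8, -15.5, 0], "turn": 0}
  ]
}}

```text
clock: 6.77
eef_pos: [561.3, -200.7, 132.9]
tcp_rot: [3.14, -0.005, -0.002]
contact_force: [10.1, 1.0, 0.3]
opening: 0.256
grasp_force: 40.4
```

Emit:
{"op": "step_arm", "data": {
  "motion": [
    {"claw": 15, "delta_pos": [-5, -18.8, 0], "turn": 0}
  ]
}}

```text
clock: 6.85
eef_pos: [555.7, -181.9, 132.8]
tcp_rot: [3.14, -0.004, -0.001]
contact_force: [6.7, -3.3, 0.9]
opening: 0.257
grasp_force: 40.8
```

Emit:
{"op": "step_arm", "data": {
  "motion": [
    {"claw": 15, "delta_pos": [2.6, -19.4, 0], "turn": 0}
  ]
}}

```text
clock: 6.93
eef_pos: [557.9, -161.9, 132.9]
tcp_rot: [3.14, -0.003, -0.001]
contact_force: [6.2, -3.0, 2.7]
opening: 0.256
grasp_force: 40.7
```

```bash
python3 - <<'E'
from h import *
s=sense();print(s["eef_pos"],s["contact_force"])
f=grab_frame("scene"); crop(f,150,190,200,140,4,"sc3.png")
s=sense();print(s["eef_pos"],s["contact_force"])
E
```

```text
[ 557.86320092 -161.86783076  132.85249898] [ 6.23284885 -3.01861862  2.68757102]
[ 559.31414393 -158.87545428  132.89938173] [1.21255292 2.95898545 5.51302916]
```

View pics/sc3.png

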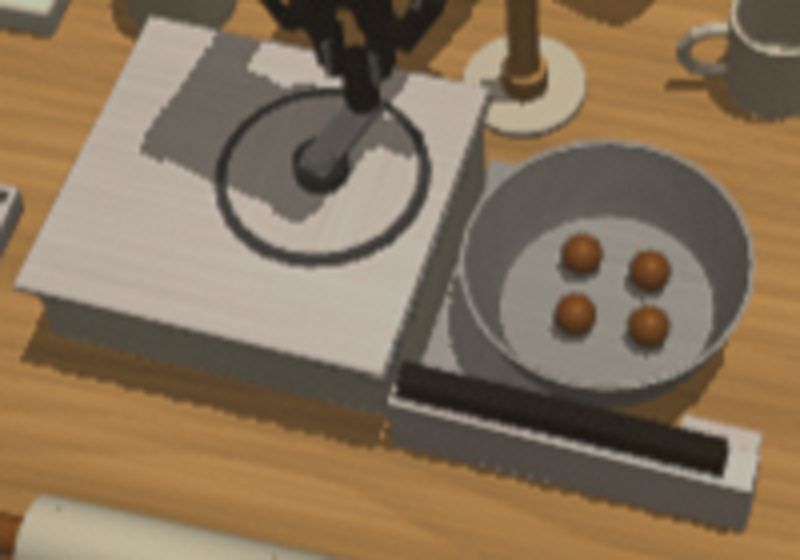

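The cover has gone wholly inside and the tangential force fell from about 3.7 N to 0.8 N in the last row. I'll wind a little further to confirm.

Emit:
{"op": "step_arm", "data": {
  "motion": [
    {"claw": 15, "delta_pos": [9.9, -16.8, 0], "turn": 0}
  ]
}}

```text
clock: 7.07
eef_pos: [567.0, -145.2, 132.7]
tcp_rot: [3.141, -0.0, -0.0]
contact_force: [0.7, -3.1, 7.3]
opening: 0.254
grasp_force: 41.2
```

Emit:
{"op": "step_arm", "data": {
  "motion": [
    {"claw": 15, "delta_pos": [15.5, -11.8, 0], "turn": 0}
  ]
}}

```text
clock: 7.15
eef_pos: [582.9, -132.3, 132.8]
tcp_rot: [3.141, -0.0, -0.001]
contact_force: [1.1, -5.0, 6.1]
opening: 0.258
grasp_force: 41.0
```

Emit:
{"op": "step_arm", "data": {
  "motion": [
    {"claw": 15, "delta_pos": [18.8, -5, 0], "turn": 0}
  ]
}}

```text
clock: 7.23
eef_pos: [602.4, -126.8, 132.8]
tcp_rot: [3.142, -0.001, 0.0]
contact_force: [-0.6, -6.9, 4.7]
opening: 0.26
grasp_force: 41.0
```

Emit:
{"op": "step_arm", "data": {
  "motion": [
    {"claw": 15, "delta_pos": [19.4, 2.6, 0], "turn": 0}
  ]
}}

```text
clock: 7.32
eef_pos: [622.5, -129.3, 132.8]
tcp_rot: [3.141, -0.001, 0.001]
contact_force: [-3.5, -6.6, 3.9]
opening: 0.258
grasp_force: 41.0
```

Emit:
{"op": "step_arm", "data": {
  "motion": [
    {"claw": 15, "delta_pos": [0, 0, 0], "turn": 0},
    {"claw": 30, "delta_pos": [0, 0, 0], "turn": 0},
    {"claw": 60, "delta_pos": [0, 0, 0], "turn": 0},
    {"claw": 60, "delta_pos": [0, 0, 0], "turn": 0},
    {"claw": 60, "delta_pos": [0, 0, 0], "turn": 0}
  ]
}}

```text
clock: 7.73
eef_pos: [620.6, -130.1, 131.0]
tcp_rot: [-3.141, 0.001, -0.0]
contact_force: [0.9, 0.7, -0.3]
opening: 0.701
grasp_force: 0.0
```

Emit:
{"op": "step_arm", "data": {
  "motion": [
    {"claw": 60, "delta_pos": [0, 0, -40], "turn": 0},
    {"claw": 60, "delta_pos": [0, 0, -40], "turn": 0},
    {"claw": 45, "delta_pos": [0, 0, -20], "turn": 0},
    {"claw": 45, "delta_pos": [-6, -40, 0], "turn": 0},
    {"claw": 45, "delta_pos": [-6, -40, 0], "turn": 0},
    {"claw": 45, "delta_pos": [-6, -40, 0], "turn": 0},
    {"claw": 45, "delta_pos": [-6, -40, 0], "turn": 0},
    {"claw": 45, "delta_pos": [-6, -40, 0], "turn": 0}
  ]
}}

```text
clock: 8.4
eef_pos: [590.4, 71.4, 231.3]
tcp_rot: [-3.142, 0.0, -0.001]
contact_force: [0.8, 0.3, -0.2]
opening: 0.527
grasp_force: 0.0
```

Emit:
{"op": "step_arm", "data": {
  "motion": [
    {"claw": 45, "delta_pos": [-6, -40, 0], "turn": 0},
    {"claw": 45, "delta_pos": [-6, -40, 0], "turn": 0},
    {"claw": 45, "delta_pos": [-6, -40, 0], "turn": 0},
    {"claw": 45, "delta_pos": [-6, -40, 0], "turn": 0},
    {"claw": 45, "delta_pos": [-6, -40, 0], "turn": 0},
    {"claw": 45, "delta_pos": [-6, -40, 0], "turn": 0},
    {"claw": 45, "delta_pos": [0, 0, 0], "turn": 0},
    {"claw": 45, "delta_pos": [0, 0, 0], "turn": 0}
  ]
}}

```text
clock: 9.07
eef_pos: [554.4, 311.7, 230.9]
tcp_rot: [3.141, 0.001, 0.003]
contact_force: [-0.1, 0.2, -0.9]
opening: 0.527
grasp_force: 0.0
```

```bash
cat > mat.py <<'E'
from h import *
def blocks(f):
    g=f["img"].max(2)
    n,l,st,c=cv2.connectedComponentsWithStats((g<75).astype(np.uint8))
    for i in range(1,n):
        if not 60<st[i,4]<6000: continue
        ys,xs=np.where(l==i)
        P=np.array([ray(f,x,y,19) for x,y in zip(xs,ys)]); m=P.mean(0)
        w,V=np.linalg.eigh(np.cov(P.T)); L=np.sqrt(w*12)
        if 40<L[1]<80 and 12<L[0]<35: print(st[i],m.round(1),"long-axis angle",round(np.arctan(V[1,1]/V[0,1]),3),L.round(1))
E
python3 - <<'E'
from mat import *
s=sense();print(s["eef_pos"],s["tcp_rot"])
f=grab_frame("wrist"); cv2.imwrite("pics/w2.png",f["img"][:,:,::-1]); blocks(f)
E
```

```text
[554.42055269 311.72485419 230.86520866] [3.14134139e+00 5.36579811e-04 3.20560015e-03]
[ 238    0   85   43 1540] [717.6 315.8] long-axis angle -1.517 [27.6 77. ]
[278 160  33  52 873] [551.1 300.9] long-axis angle 0.397 [20.  59.3]
[196 163  32  51 904] [547.7 397. ] long-axis angle -0.4 [20.7 59.3]
```

View pics/w2.png

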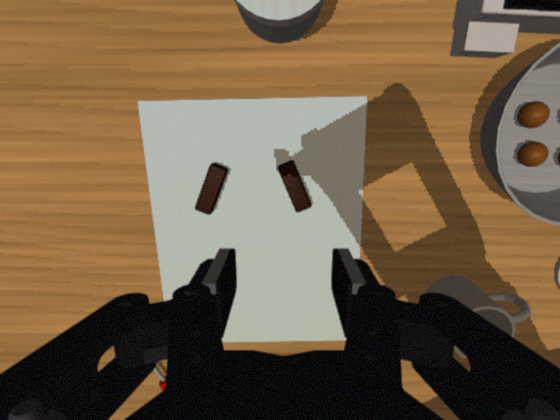

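The wrist picture shows the two blocks at (295,186) and (212,188), with nothing else on the mat.

Emit:
{"op": "step_arm", "data": {
  "motion": [
    {"claw": 45, "delta_pos": [-6, 12.5, 0], "turn": -0.1},
    {"claw": 45, "delta_pos": [0, 0, 40], "turn": -0.1},
    {"claw": 45, "delta_pos": [0, 0, 40], "turn": -0.1},
    {"claw": 45, "delta_pos": [0, 0, 40], "turn": -0.1},
    {"claw": 45, "delta_pos": [0, 0, 40], "turn": 0},
    {"claw": 45, "delta_pos": [0, 0, 20], "turn": 0},
    {"claw": 45, "delta_pos": [0, 0, 0], "turn": 0},
    {"claw": 45, "delta_pos": [0, 0, 0], "turn": 0}
  ]
}}

```text
clock: 9.78
eef_pos: [549.1, 295.8, 50.7]
tcp_rot: [3.141, 0.002, 0.398]
contact_force: [1.4, -0.7, 0.7]
opening: 0.527
grasp_force: 0.0
```

Emit:
{"op": "step_arm", "data": {
  "motion": [
    {"claw": 45, "delta_pos": [0, 0, 20], "turn": 0},
    {"claw": 45, "delta_pos": [0, 0, 17], "turn": 0},
    {"claw": 45, "delta_pos": [0, 0, 0], "turn": 0}
  ]
}}

```text
clock: 10.03
eef_pos: [549.5, 296.7, 14.2]
tcp_rot: [3.141, 0.0, 0.399]
contact_force: [-1.0, -1.1, 0.4]
opening: 0.528
grasp_force: 0.0
```

Emit:
{"op": "step_arm", "data": {
  "motion": [
    {"claw": 35, "delta_pos": [0, 0, 0], "turn": 0},
    {"claw": 25, "delta_pos": [0, 0, 0], "turn": 0},
    {"claw": 15, "delta_pos": [0, 0, 0], "turn": 0},
    {"claw": 15, "delta_pos": [0, 0, 0], "turn": 0},
    {"claw": 15, "delta_pos": [0, 0, 0], "turn": 0}
  ],
  "force": 35
}}

```text
clock: 10.45
eef_pos: [550.0, 297.8, 15.2]
tcp_rot: [-3.141, -0.001, 0.4]
contact_force: [-0.5, 0.0, 0.0]
opening: 0.174
grasp_force: 0.0
```

Nothing was gripped, so I'll open, rise and look.

Emit:
{"op": "step_arm", "data": {
  "motion": [
    {"claw": 45, "delta_pos": [0, 0, 0], "turn": 0},
    {"claw": 45, "delta_pos": [0, 0, 0], "turn": 0},
    {"claw": 45, "delta_pos": [0, 0, 0], "turn": 0},
    {"claw": 45, "delta_pos": [0, 0, -40], "turn": 0},
    {"claw": 45, "delta_pos": [0, 0, -40], "turn": 0},
    {"claw": 45, "delta_pos": [0, 0, -40], "turn": 0},
    {"claw": 45, "delta_pos": [0, 0, 0], "turn": 0},
    {"claw": 45, "delta_pos": [0, 0, 0], "turn": 0}
  ]
}}

```text
clock: 11.12
eef_pos: [551.1, 298.5, 137.0]
tcp_rot: [-3.141, -0.005, 0.4]
contact_force: [-0.2, 0.6, -0.8]
opening: 0.528
grasp_force: 0.0
```

```bash
python3 - <<'E'
from mat import *
s=sense();print(s["eef_pos"],s["tcp_rot"],s["opening"])
f=grab_frame("wrist"); cv2.imwrite("pics/w3.png",f["img"][:,:,::-1]); blocks(f)
print(proj(f,[550,298,19]))
E
```

```text
[551.06747503 298.48610653 137.04492831] [-3.1410592  -0.00534342  0.39982288] 0.527689870158345
[ 316    0   89   25 1512] [712.1 305.1] long-axis angle -1.182 [15.  53.9]
[ 524   67   36   78 1274] [705.5 132.1] long-axis angle 0.434 [21.8 47.4]
[ 145  132   63   63 1793] [547.8 397.1] long-axis angle -0.403 [21.2 60. ]
[ 270  169   24   67 1536] [550.7 301.2] long-axis angle 0.399 [20.3 58.8]
[539 317  21  43 453] [528.2   5.3] long-axis angle 0.935 [12.6 43.1]
[284.80012805 204.48883658]
```

View pics/w3.png

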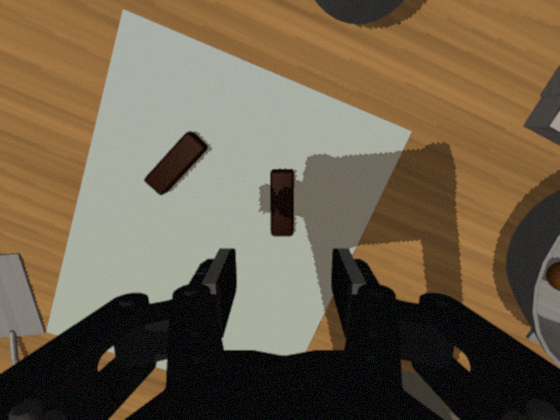

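The block is unmoved at (282,203), between the fingers. The tips must have closed above it, so I'll check the tip distance.

```bash
python3 - <<'E'
import rig
print([n for n in dir(rig) if not n.startswith('_')])
print(getattr(rig,'tcp_to_tips',None))
from h import *
f=grab_frame("wrist")
e=sense()["eef_pos"]
for z in (0,-8,5,15): print(z,proj(f,e+[0,0,z]))
E
```

```text
['MotionError', 'grab_frame', 'sense', 'sign_off', 'tcp_to_tips']
8.0
0 [285.74161971 256.99942733]
-8 [285.64324968 251.1945664 ]
5 [285.80776489 260.90268521]
15 [285.95235216 269.43484719]
```

Emit:
{"op": "step_arm", "data": {
  "motion": [
    {"claw": 45, "delta_pos": [0, -1.5, 40], "turn": 0},
    {"claw": 45, "delta_pos": [0, 0, 40], "turn": 0},
    {"claw": 45, "delta_pos": [0, 0, 30], "turn": 0},
    {"claw": 45, "delta_pos": [0, 0, 10], "turn": 0},
    {"claw": 45, "delta_pos": [0, 0, 4.5], "turn": 0},
    {"claw": 45, "delta_pos": [0, 0, 0], "turn": 0},
    {"claw": 45, "delta_pos": [0, 0, 0], "turn": 0}
  ]
}}

```text
clock: 11.8
eef_pos: [549.6, 299.3, 10.6]
tcp_rot: [-3.141, -0.001, 0.4]
contact_force: [0.3, -0.6, 0.4]
opening: 0.522
grasp_force: 0.0
```

Emit:
{"op": "step_arm", "data": {
  "motion": [
    {"claw": 30, "delta_pos": [0, 0, 0], "turn": 0},
    {"claw": 25, "delta_pos": [0, 0, 0], "turn": 0},
    {"claw": 20, "delta_pos": [0, 0, 0], "turn": 0},
    {"claw": 20, "delta_pos": [0, 0, 0], "turn": 0},
    {"claw": 18, "delta_pos": [0, 0, 0], "turn": 0}
  ]
}}

```text
clock: 12.22
eef_pos: [549.1, 299.1, 10.3]
tcp_rot: [-3.141, -0.001, 0.4]
contact_force: [0.2, -0.2, -0.1]
opening: 0.21
grasp_force: 0.0
```

```bash
python3 - <<'E'
from mat import *
s=sense();print(s["eef_pos"],s["contact_force"],s["opening"]*85,s["grasp_force"])
f=grab_frame("wrist"); crop(f,180,160,200,120,4,"w4.png"); blocks(f)
E
```

```text
[549.07865555 299.10448558  10.30144972] [ 0.22763191 -0.2443148  -0.11772589] 17.843618474869178 0.0
```

View pics/w4.png

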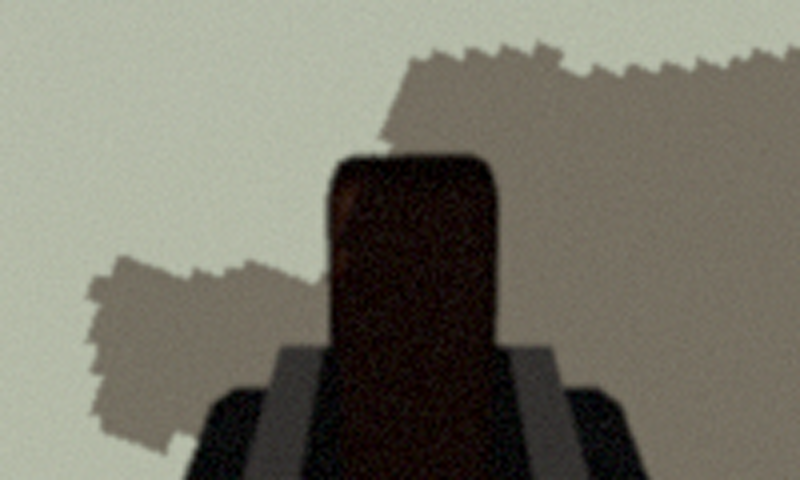

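The pads straddle the block with a gap still left. The opening value runs smaller than the true gap, so I'll close further.

Emit:
{"op": "step_arm", "data": {
  "motion": [
    {"claw": 10, "delta_pos": [0, 0, 0], "turn": 0},
    {"claw": 5, "delta_pos": [0, 0, 0], "turn": 0},
    {"claw": 5, "delta_pos": [0, 0, 0], "turn": 0},
    {"claw": 5, "delta_pos": [0, 0, 0], "turn": 0}
  ],
  "force": 35
}}

```text
clock: 12.6
eef_pos: [548.8, 298.9, 9.6]
tcp_rot: [3.142, 0.0, 0.4]
contact_force: [0.5, -0.3, 0.2]
opening: 0.065
grasp_force: 0.0
```

```bash
python3 - <<'E'
from mat import *
s=sense();e=s["eef_pos"];print(e,s["opening"]*85)
f=grab_frame("wrist");blocks(f)
crop(f,180,160,200,120,4,"w5.png")
X=np.array([np.cos(.4),np.sin(.4),0]);Y=np.array([X[1],-X[0],0])
for z in (-8,0,8,16):
  print(z,[proj(f,e+11*X+k*Y+[0,0,z]).round(1).tolist() for k in(-10,10)])
for y in (-10.5,10.5): print([proj(f,[549.1,300,z]+30*X+y*Y).round(1).tolist() for z in (3,19)])
E
```

```text
[548.7744949  298.92444457   9.6061143 ] 5.503116776337471
-8 [[266.9, 231.4], [304.1, 231.4]]
0 [[266.1, 236.5], [305.0, 236.4]]
8 [[265.2, 242.0], [306.1, 242.0]]
16 [[264.3, 248.2], [307.2, 248.1]]
[[263.6, 196.2], [261.5, 203.7]]
[[304.1, 196.1], [306.2, 203.6]]
```

View pics/w5.png

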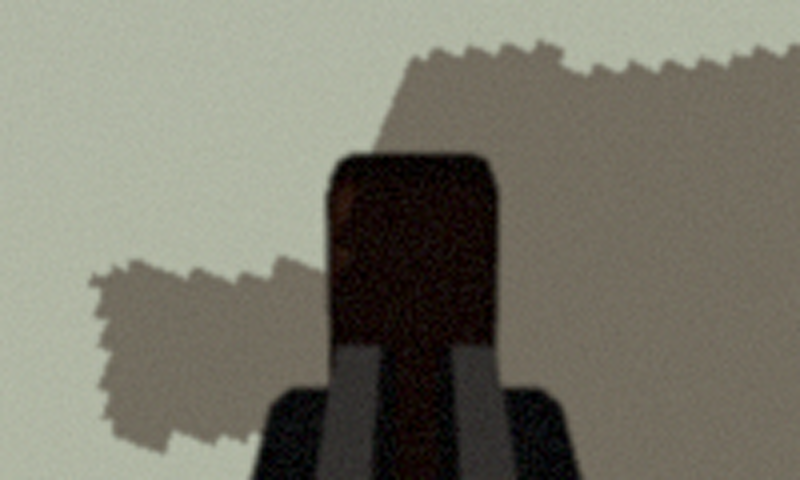

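The closed pads sit on top of the block, so the true fingertips are about 20 mm higher than the TCP data imply. I'll open and feel downward in small steps, watching the force.

Emit:
{"op": "step_arm", "data": {
  "motion": [
    {"claw": 45, "delta_pos": [0, 0, 0], "turn": 0},
    {"claw": 45, "delta_pos": [0, 0, 0], "turn": 0},
    {"claw": 45, "delta_pos": [0, 0, 0], "turn": 0},
    {"claw": 32, "delta_pos": [0, 0, 0], "turn": 0},
    {"claw": 32, "delta_pos": [0, 0, 0], "turn": 0},
    {"claw": 32, "delta_pos": [0, 0, 3], "turn": 0},
    {"claw": 32, "delta_pos": [0, 0, 3], "turn": 0}
  ]
}}

```text
clock: 13.23
eef_pos: [548.9, 299.0, 3.6]
tcp_rot: [-3.142, -0.0, 0.4]
contact_force: [0.4, 0.3, 0.5]
opening: 0.371
grasp_force: 0.0
```

Emit:
{"op": "step_arm", "data": {
  "motion": [
    {"claw": 32, "delta_pos": [0, 0, 3], "turn": 0},
    {"claw": 32, "delta_pos": [0, 0, 0], "turn": 0}
  ]
}}

```text
clock: 13.4
eef_pos: [548.3, 298.6, -0.2]
tcp_rot: [3.141, 0.001, 0.4]
contact_force: [-0.5, 1.0, 0.2]
opening: 0.373
grasp_force: 0.0
```

Emit:
{"op": "step_arm", "data": {
  "motion": [
    {"claw": 32, "delta_pos": [0, 0, 2], "turn": 0},
    {"claw": 32, "delta_pos": [0, 0, 0], "turn": 0}
  ]
}}

```text
clock: 13.57
eef_pos: [548.6, 298.8, -1.7]
tcp_rot: [3.142, 0.001, 0.4]
contact_force: [0.0, 0.3, -0.4]
opening: 0.371
grasp_force: 0.0
```

```bash
python3 - <<'E'
from mat import *
s=sense();e=s["eef_pos"];print(e,s["opening"]*85,s["contact_force"],s["qpos"])
f=grab_frame("wrist");
crop(f,180,160,200,120,4,"w6.png")
E
```

```text
[548.6099053  298.82470093  -1.72795262] 31.516993344107863 [ 0.02807915  0.30546167 -0.35133575] [4.96340137e-01 6.20359306e-01 1.76995626e+00 4.97279350e-05
 7.51786247e-01 1.66736868e+00]
```

View pics/w6.png

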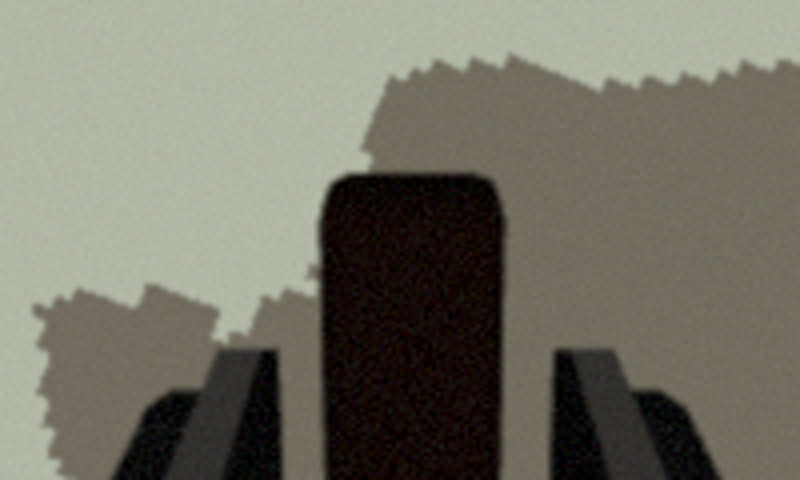

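The tips are now about level with the block's top, and there is no contact yet. I'll keep feeling down.

Emit:
{"op": "step_arm", "data": {
  "motion": [
    {"claw": 32, "delta_pos": [0, 0, 2.5], "turn": 0},
    {"claw": 32, "delta_pos": [0, 0, 2.5], "turn": 0},
    {"claw": 32, "delta_pos": [0, 0, 0], "turn": 0}
  ]
}}

```text
clock: 13.87
eef_pos: [548.6, 298.8, -6.8]
tcp_rot: [3.142, 0.001, 0.4]
contact_force: [-0.3, -0.7, -0.2]
opening: 0.375
grasp_force: 0.0
```

Emit:
{"op": "step_arm", "data": {
  "motion": [
    {"claw": 32, "delta_pos": [0, 0, 2.5], "turn": 0},
    {"claw": 32, "delta_pos": [0, 0, 0], "turn": 0}
  ]
}}

```text
clock: 14.03
eef_pos: [548.6, 298.8, -9.2]
tcp_rot: [3.142, 0.0, 0.4]
contact_force: [0.9, 0.2, -0.7]
opening: 0.378
grasp_force: 0.0
```

Emit:
{"op": "step_arm", "data": {
  "motion": [
    {"claw": 15, "delta_pos": [0, 0, 0], "turn": 0},
    {"claw": 10, "delta_pos": [0, 0, 0], "turn": 0},
    {"claw": 10, "delta_pos": [0, 0, 0], "turn": 0},
    {"claw": 10, "delta_pos": [0, 0, 0], "turn": 0}
  ]
}}

```text
clock: 14.37
eef_pos: [548.8, 299.0, -8.8]
tcp_rot: [-3.142, -0.0, 0.4]
contact_force: [0.8, 0.1, 0.5]
opening: 0.234
grasp_force: 34.4
```

Gripped at an opening of 0.234 with 34 N. I'll lift it and carry it to the pot.

Emit:
{"op": "step_arm", "data": {
  "motion": [
    {"claw": 10, "delta_pos": [0, 0, -20], "turn": 0},
    {"claw": 10, "delta_pos": [0, 0, -35], "turn": 0.1},
    {"claw": 10, "delta_pos": [0, 0, -35], "turn": 0.1},
    {"claw": 10, "delta_pos": [0, 0, -35], "turn": 0.1},
    {"claw": 10, "delta_pos": [0, 0, 0], "turn": 0.1},
    {"claw": 10, "delta_pos": [9, 36, 0], "turn": 0},
    {"claw": 10, "delta_pos": [9, 36, 0], "turn": 0},
    {"claw": 10, "delta_pos": [9, 36, 0], "turn": 0}
  ]
}}

```text
clock: 15.03
eef_pos: [575.8, 190.2, 116.6]
tcp_rot: [-3.141, -0.001, 0.002]
contact_force: [0.4, 0.4, -0.1]
opening: 0.238
grasp_force: 34.4
```

Emit:
{"op": "step_arm", "data": {
  "motion": [
    {"claw": 10, "delta_pos": [9, 36, 0], "turn": 0},
    {"claw": 10, "delta_pos": [9, 36, 0], "turn": 0},
    {"claw": 10, "delta_pos": [9, 36, 0], "turn": 0},
    {"claw": 10, "delta_pos": [9, 36, 0], "turn": 0},
    {"claw": 10, "delta_pos": [0, 0, 0], "turn": 0},
    {"claw": 10, "delta_pos": [0, 0, 0], "turn": 0}
  ]
}}

```text
clock: 15.53
eef_pos: [612.0, 45.1, 116.2]
tcp_rot: [-3.142, -0.0, -0.004]
contact_force: [-0.2, 1.2, -0.7]
opening: 0.235
grasp_force: 34.5
```

```bash
python3 - <<'E'
from mat import *
s=sense();e=s["eef_pos"];print(e,s["opening"]*85,s["contact_force"])
f=grab_frame("wrist"); cv2.imwrite("pics/w7.png",f["img"][:,:,::-1])
print(proj(f,[611,11,12]),proj(f,[612,46,30]))
E
```

```text
[612.01307217  45.07297349 116.1767151 ] 19.97230898748929 [-0.24663932  1.19207168 -0.7274017 ]
[326.48547927 206.80517886] [284.57843982 211.55213772]
```

View pics/w7.png

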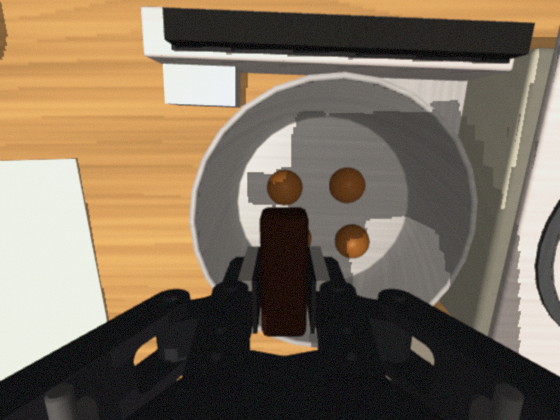

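The held block is above the pot's near-left part; the rim spans columns 190–475 and the walnuts lie around (320,212). Lowering and releasing.

Emit:
{"op": "step_arm", "data": {
  "motion": [
    {"claw": 10, "delta_pos": [2, 3, 40], "turn": 0},
    {"claw": 10, "delta_pos": [0, 3, 30], "turn": 0},
    {"claw": 10, "delta_pos": [0, 0, 14], "turn": 0},
    {"claw": 10, "delta_pos": [0, 0, 0], "turn": 0},
    {"claw": 34, "delta_pos": [0, 0, 0], "turn": 0},
    {"claw": 34, "delta_pos": [0, 0, 0], "turn": 0},
    {"claw": 34, "delta_pos": [0, 0, 0], "turn": 0}
  ]
}}

```text
clock: 16.17
eef_pos: [614.7, 41.7, 33.6]
tcp_rot: [-3.141, -0.002, 0.001]
contact_force: [0.6, -0.3, 0.2]
opening: 0.398
grasp_force: 0.0
```

Emit:
{"op": "step_arm", "data": {
  "motion": [
    {"claw": 34, "delta_pos": [0, 0, -40], "turn": 0},
    {"claw": 34, "delta_pos": [0, 0, -40], "turn": 0},
    {"claw": 34, "delta_pos": [-8, -40, 0], "turn": 0},
    {"claw": 34, "delta_pos": [-8, -40, 0], "turn": 0},
    {"claw": 34, "delta_pos": [-8, -40, 0], "turn": 0},
    {"claw": 34, "delta_pos": [-8, -40, 0], "turn": 0},
    {"claw": 34, "delta_pos": [-8, -40, 0], "turn": 0},
    {"claw": 34, "delta_pos": [-8, -40, 0], "turn": 0}
  ]
}}

```text
clock: 16.83
eef_pos: [565.6, 283.2, 113.9]
tcp_rot: [-3.14, -0.002, -0.0]
contact_force: [1.6, 0.7, 0.5]
opening: 0.398
grasp_force: 0.0
```

Emit:
{"op": "step_arm", "data": {
  "motion": [
    {"claw": 34, "delta_pos": [-8, -40, 0], "turn": 0.1},
    {"claw": 34, "delta_pos": [-3, -41, 0], "turn": 0.1},
    {"claw": 34, "delta_pos": [0, 0, 0], "turn": 0.1},
    {"claw": 34, "delta_pos": [0, 0, 0], "turn": 0.1},
    {"claw": 34, "delta_pos": [0, 0, 0], "turn": 0},
    {"claw": 34, "delta_pos": [0, 0, 0], "turn": 0}
  ]
}}

```text
clock: 17.33
eef_pos: [559.0, 362.4, 113.2]
tcp_rot: [-3.141, -0.001, -0.397]
contact_force: [0.6, -0.6, 0.1]
opening: 0.397
grasp_force: 0.0
```

```bash
python3 - <<'E'
from mat import *
s=sense();e=s["eef_pos"];print(e,s["tcp_rot"],s["opening"]*85,s["contact_force"])
f=grab_frame("wrist"); blocks(f); print("top");blocks(grab_frame("top"))
E
```

```text
[559.02468631 362.4227594  113.20167027] [-3.14054867e+00 -7.22940034e-04 -3.96754406e-01] 33.725199198330316 [ 0.64646332 -0.57580434  0.08029942]
top
[250 190  10  19 121] [608.7  57.6] long-axis angle 0.221 [20.5 58.9]
[431 299  20   7 127] [ 302. -522.] long-axis angle 1.563 [19.4 61.4]
```

```bash
python3 - <<'E'
from mat import *
for n in("wrist","scene","top"):
  f=grab_frame(n); im=f["img"].astype(int)
  print(n,proj(f,[548,397,19]))
  for th in (50,75,95):
    k,l,st,c=cv2.connectedComponentsWithStats((im.max(2)<th).astype(np.uint8))
    for i in range(1,k):
      if st[i,4]>25:
        p=ray(f,*c[i],19)
        if 380<p[0]<730 and 180<p[1]<560: print(th,st[i],p)
E
```

```text
wrist [252.00426106 236.30922499]
50 [234   0  10   7  29] [705.7 335.6]
50 [245   0  22   7  68] [702.5 325.6]
50 [    0   202   560   218 55673] [428.6 420.6]
75 [214   0  55   8 310] [705.6 334.5]
75 [    0   201   560   219 57259] [430.7 421. ]
95 [213   0  56   8 330] [705.6 334.6]
95 [345  25  41  29 561] [653.  264.5]
95 [429  63  50  49 778] [596.6 217.2]
95 [447 100  59  32 774] [571.6 206.4]
95 [  461   116    99   206 12220] [482.6 187.9]
95 [    0   201   560   219 57741] [431.  420.8]
scene [452.13516504 272.20699032]
50 [ 430  201   53   55 1318] [399.9 403.2]
50 [444 264  15  19 102] [550.6 393.7]
75 [ 429  196   58   61 1617] [399.4 403.3]
75 [443 263  16  21 157] [551.4 393.3]
95 [443 263  17  21 170] [551.2 393.5]
top [145.79260262 216.25707122]
50 [114 169  45  59 393] [607.6 433.8]
75 [167 144  23  25 183] [729.3 291.7]
```

Emit:
{"op": "step_arm", "data": {
  "motion": [
    {"claw": 34, "delta_pos": [-24, -26, 0], "turn": 0},
    {"claw": 34, "delta_pos": [0, 0, 30], "turn": 0},
    {"claw": 34, "delta_pos": [0, 0, 30], "turn": 0},
    {"claw": 34, "delta_pos": [0, 0, 20], "turn": 0},
    {"claw": 34, "delta_pos": [0, 0, 0], "turn": 0},
    {"claw": 34, "delta_pos": [0, 0, 0], "turn": 0}
  ]
}}

```text
clock: 18.08
eef_pos: [546.4, 394.6, 31.4]
tcp_rot: [3.14, 0.001, -0.4]
contact_force: [0.2, 0.3, -0.1]
opening: 0.399
grasp_force: 0.0
```

```bash
python3 - <<'E'
from mat import *
s=sense();e=s["eef_pos"];print(e,s["tcp_rot"],s["contact_force"])
f=grab_frame("wrist"); g=f["img"].max(2)
for r in range(175,246,10): print(r,"".join("#" if v<65 else "." for v in g[r,200:370:2]))
E
```

```text
[546.44576269 394.5892144   31.44329626] [ 3.13960088e+00  1.19754629e-03 -3.99999570e-01] [ 0.18303992  0.34613407 -0.05834313]
175 .....................................................................................
185 .....................................................................................
195 ................................#################....................................
205 ...............................###################...................................
215 ...............................###################...................................
225 ...............................###################...................................
235 ...............................###################...................................
245 ................................##################...................................
```

Emit:
{"op": "step_arm", "data": {
  "motion": [
    {"claw": 34, "delta_pos": [0, -1.5, 20], "turn": 0},
    {"claw": 34, "delta_pos": [0, 0, 15], "turn": 0},
    {"claw": 34, "delta_pos": [0, 0, 6], "turn": 0},
    {"claw": 34, "delta_pos": [0, 0, 0], "turn": 0}
  ]
}}

```text
clock: 18.47
eef_pos: [546.9, 396.0, -9.7]
tcp_rot: [3.14, 0.001, -0.4]
contact_force: [-0.6, -0.4, -0.3]
opening: 0.4
grasp_force: 0.0
```

Emit:
{"op": "step_arm", "data": {
  "motion": [
    {"claw": 15, "delta_pos": [0, 0, 0], "turn": 0},
    {"claw": 10, "delta_pos": [0, 0, 0], "turn": 0},
    {"claw": 10, "delta_pos": [0, 0, 0], "turn": 0},
    {"claw": 10, "delta_pos": [0, 0, 0], "turn": 0}
  ]
}}

```text
clock: 18.8
eef_pos: [547.9, 397.0, -8.1]
tcp_rot: [-3.141, -0.001, -0.4]
contact_force: [-0.3, -1.2, -0.2]
opening: 0.237
grasp_force: 35.9
```

Emit:
{"op": "step_arm", "data": {
  "motion": [
    {"claw": 10, "delta_pos": [0, 0, -20], "turn": 0},
    {"claw": 10, "delta_pos": [0, 0, -35], "turn": -0.1},
    {"claw": 10, "delta_pos": [0, 0, -35], "turn": -0.1},
    {"claw": 10, "delta_pos": [0, 0, -35], "turn": -0.1},
    {"claw": 10, "delta_pos": [0, 0, 0], "turn": -0.1},
    {"claw": 10, "delta_pos": [6, 38, 0], "turn": 0},
    {"claw": 10, "delta_pos": [6, 38, 0], "turn": 0},
    {"claw": 10, "delta_pos": [6, 38, 0], "turn": 0}
  ]
}}

```text
clock: 19.47
eef_pos: [565.5, 282.0, 116.9]
tcp_rot: [-3.141, -0.001, 0.002]
contact_force: [0.1, -0.4, 0.1]
opening: 0.234
grasp_force: 35.9
```

Emit:
{"op": "step_arm", "data": {
  "motion": [
    {"claw": 10, "delta_pos": [6, 38, 0], "turn": 0},
    {"claw": 10, "delta_pos": [6, 38, 0], "turn": 0},
    {"claw": 10, "delta_pos": [6, 38, 0], "turn": 0},
    {"claw": 10, "delta_pos": [6, 38, 0], "turn": 0},
    {"claw": 10, "delta_pos": [6, 38, 0], "turn": 0},
    {"claw": 10, "delta_pos": [6, 38, 0], "turn": 0},
    {"claw": 10, "delta_pos": [6, 38, 0], "turn": 0},
    {"claw": 10, "delta_pos": [0, 38, 0], "turn": 0}
  ]
}}

```text
clock: 20.13
eef_pos: [608.5, -23.3, 116.9]
tcp_rot: [3.141, -0.002, -0.0]
contact_force: [0.2, -0.2, 0.3]
opening: 0.232
grasp_force: 35.9
```

Emit:
{"op": "step_arm", "data": {
  "motion": [
    {"claw": 10, "delta_pos": [0, 0, 40], "turn": 0},
    {"claw": 10, "delta_pos": [0, 0, 30], "turn": 0},
    {"claw": 10, "delta_pos": [0, 0, 14], "turn": 0},
    {"claw": 10, "delta_pos": [0, 0, 0], "turn": 0}
  ]
}}

```text
clock: 20.47
eef_pos: [605.1, -21.7, 29.3]
tcp_rot: [-3.141, 0.005, -0.001]
contact_force: [-0.7, 0.2, 0.0]
opening: 0.235
grasp_force: 35.9
```

Emit:
{"op": "step_arm", "data": {
  "motion": [
    {"claw": 34, "delta_pos": [0, 0, 0], "turn": 0},
    {"claw": 34, "delta_pos": [0, 0, 0], "turn": 0},
    {"claw": 34, "delta_pos": [0, 0, 0], "turn": 0},
    {"claw": 34, "delta_pos": [0, 0, -40], "turn": 0},
    {"claw": 34, "delta_pos": [0, 0, -40], "turn": 0},
    {"claw": 34, "delta_pos": [0, 0, -40], "turn": 0},
    {"claw": 34, "delta_pos": [0, 0, 0], "turn": 0},
    {"claw": 34, "delta_pos": [0, 0, 0], "turn": 0}
  ]
}}

```text
clock: 21.13
eef_pos: [610.0, -21.2, 156.6]
tcp_rot: [3.141, -0.008, 0.0]
contact_force: [-0.5, 0.6, -0.3]
opening: 0.398
grasp_force: 0.0
```

```bash
python3 - <<'E'
from h import *
s=sense();e=s["eef_pos"];print(e,s["tcp_rot"],s["contact_force"])
f=grab_frame("wrist"); g=grab_frame("top")
a=f["img"]; cv2.imwrite("pics/w8.png",np.hstack([cv2.resize(a,(420,315)),cv2.resize(g["img"][140:290,215:395],(378,315),interpolation=cv2.INTER_CUBIC)])[:,:,::-1])
for p in [(611,11,12),(611,11,70),(441,-84,128),(437,-87,8)]: print((proj(f,p)*.75).round(1),((proj(g,p)-[215,140])*2.1+[420,0]).round(1))
E
```

```text
[610.0057852  -21.15190134 156.58521417] [ 3.14127344e+00 -7.85284318e-03  2.48173920e-04] [-0.52560056  0.61941348 -0.27416018]
[188.7 146.6] [534.1 123.9]
[183.4 158.3] [532.5 119.7]
[278.2 340.1] [597.2 240.2]
[258.7 261.9] [597.2 241.7]
```

View pics/w8.png

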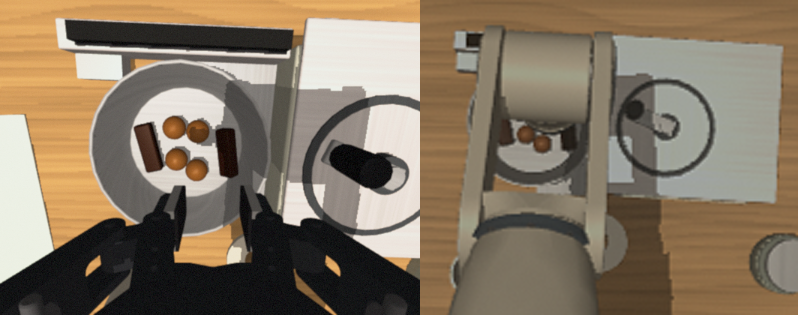

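The picture shows both blocks and all four walnuts in the pot. Next is the stirrer.

Emit:
{"op": "step_arm", "data": {
  "motion": [
    {"claw": 60, "delta_pos": [0, 0, -40], "turn": 0},
    {"claw": 60, "delta_pos": [0, 0, -40], "turn": 0},
    {"claw": 60, "delta_pos": [-36, 13, 0], "turn": 0},
    {"claw": 60, "delta_pos": [-36, 13, 0], "turn": 0},
    {"claw": 60, "delta_pos": [-36, 13, 0], "turn": 0},
    {"claw": 60, "delta_pos": [-36, 13, 0], "turn": 0},
    {"claw": 60, "delta_pos": [-36, 13, 0], "turn": 0},
    {"claw": 60, "delta_pos": [0, 0, 0], "turn": 0}
  ]
}}

```text
clock: 21.9
eef_pos: [420.2, -86.9, 230.2]
tcp_rot: [-3.141, 0.007, -0.001]
contact_force: [0.5, 0.2, -0.4]
opening: 0.705
grasp_force: 0.0
```

```bash
python3 - <<'E'
from h import *
s=sense();e=s["eef_pos"];print(e,s["tcp_rot"],s["contact_force"])
f=grab_frame("wrist"); np.savez("w9.npz",**{k:np.array(v) for k,v in f.items()})
u,v=proj(f,[440,-85,70]).astype(int); print(u,v,proj(f,[441,-84,128]),proj(f,[437,-87,8]))
crop(f,u-65,v-50,130,100,6,"w9.png"); print(u-65,v-50)
E
```

```text
[420.20037736 -86.87553608 230.15506591] [-3.14120879e+00  7.14371218e-03 -9.37273274e-04] [ 0.54136885  0.22764662 -0.38043668]
283 171 [282.12067302 180.72934206] [285.16320042 165.59302412]
218 121
```

View pics/w9.png

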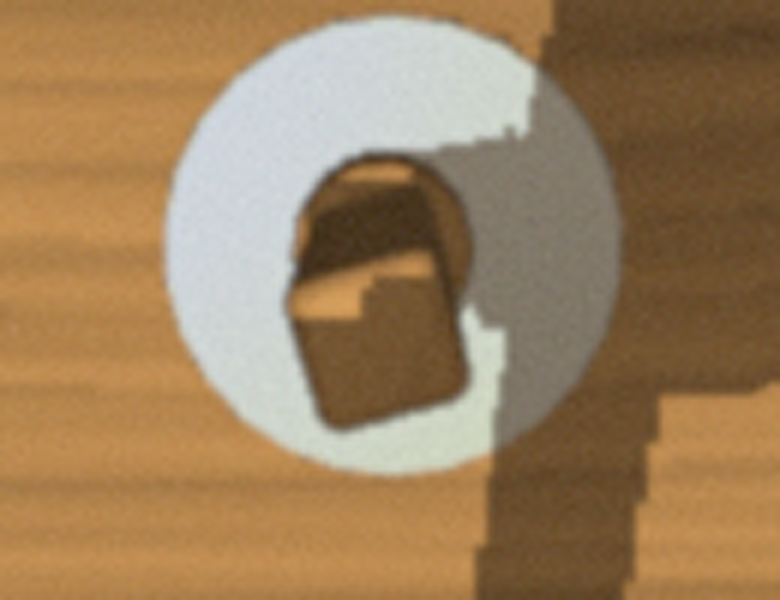

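The stirrer's square top has corners at (290,300), (432,255), (468,385) and (338,430), so it is rotated; the rest's centre is at (392,245).

```bash
python3 - <<'E'
from h import *
f=dict(np.load("w9.npz"))
q=lambda x,y,z: ray(f,218+(x+.5)/6-.5,121+(y+.5)/6-.5,z)
P=[q(*p,128) for p in [(290,300),(432,255),(468,385),(338,430)]]
print(P,np.mean(P,0),"rest",q(392,245,8),"foot",q(383,235,32))
for i in range(4):
    d=P[(i+1)%4]-P[i]; print(np.hypot(*d),np.arctan2(d[1],d[0]))
E
```

```text
[array([449.3, -71. ]), array([455.2, -90. ]), array([437.7, -94.9]), array([431.5, -77.3])] [443.425 -83.3  ] rest [441.9 -84.4] foot [446.6 -82.8]
19.894974239742048 -1.2697105569286182
18.173056980046038 -2.868583950503082
18.660117898877278 1.909494410997943
18.882002012498578 0.3401739303245738
```

Emit:
{"op": "step_arm", "data": {
  "motion": [
    {"claw": 60, "delta_pos": [23, -3.5, 0], "turn": 0},
    {"claw": 60, "delta_pos": [0, 0, 0], "turn": -0.11},
    {"claw": 60, "delta_pos": [0, 0, 0], "turn": -0.1},
    {"claw": 60, "delta_pos": [0, 0, 0], "turn": -0.1},
    {"claw": 60, "delta_pos": [0, 0, 35], "turn": 0},
    {"claw": 60, "delta_pos": [0, 0, 35], "turn": 0},
    {"claw": 60, "delta_pos": [0, 0, 0], "turn": 0},
    {"claw": 60, "delta_pos": [0, 0, 0], "turn": 0}
  ]
}}

```text
clock: 22.62
eef_pos: [449.2, -82.2, 160.7]
tcp_rot: [-3.139, 0.005, 0.31]
contact_force: [0.0, -0.4, 0.5]
opening: 0.702
grasp_force: 0.0
```

```bash
python3 - <<'E'
from h import *
s=sense();e=s["eef_pos"];print(e,s["tcp_rot"],s["contact_force"])
E
```

```text
[449.22610792 -82.24539399 160.66630952] [-3.13905128  0.00459637  0.31005834] [ 0.006845   -0.43358043  0.53527146]
```

Emit:
{"op": "step_arm", "data": {
  "motion": [
    {"claw": 60, "delta_pos": [-5, -1, 25], "turn": 0},
    {"claw": 60, "delta_pos": [0, 0, 25], "turn": 0},
    {"claw": 60, "delta_pos": [0, 0, 25], "turn": 0},
    {"claw": 60, "delta_pos": [0, 0, 25], "turn": 0},
    {"claw": 60, "delta_pos": [0, 0, 0], "turn": 0},
    {"claw": 60, "delta_pos": [0, 0, 0], "turn": 0}
  ]
}}

```text
clock: 23.12
eef_pos: [445.9, -83.3, 62.9]
tcp_rot: [-3.141, 0.001, 0.31]
contact_force: [0.2, -0.4, 0.6]
opening: 0.703
grasp_force: 0.0
```

Emit:
{"op": "step_arm", "data": {
  "motion": [
    {"claw": 40, "delta_pos": [0, 0, 0], "turn": 0},
    {"claw": 30, "delta_pos": [0, 0, 0], "turn": 0},
    {"claw": 10, "delta_pos": [0, 0, 0], "turn": 0},
    {"claw": 10, "delta_pos": [0, 0, 0], "turn": 0},
    {"claw": 10, "delta_pos": [0, 0, 0], "turn": 0},
    {"claw": 10, "delta_pos": [0, 0, 0], "turn": 0}
  ],
  "force": 60
}}

```text
clock: 23.62
eef_pos: [446.7, -83.5, 63.8]
tcp_rot: [3.14, -0.003, 0.31]
contact_force: [-1.2, 2.2, 9.2]
opening: 0.25
grasp_force: 58.2
```

```bash
python3 - <<'E'
from h import *
s=sense();e=s["eef_pos"];print(e,s["tcp_rot"],s["contact_force"],s["wrist_torque"],s["opening"]*85,s["grasp_force"])
E
```

```text
[446.69697792 -83.47872996  63.81591844] [ 3.14044063e+00 -2.57497451e-03  3.09558835e-01] [-1.17064927  2.24201492  9.23347542] [ 0.15967992  0.26018184 -0.0364591 ] 21.276938467302458 58.18899214267731
```

Emit:
{"op": "step_arm", "data": {
  "motion": [
    {"claw": 10, "delta_pos": [0, 0, -10], "turn": 0},
    {"claw": 10, "delta_pos": [0, 0, -25], "turn": 0},
    {"claw": 10, "delta_pos": [0, 0, -30], "turn": 0},
    {"claw": 10, "delta_pos": [0, 0, -30], "turn": 0},
    {"claw": 10, "delta_pos": [0, 0, 0], "turn": 0},
    {"claw": 10, "delta_pos": [0, 0, 0], "turn": 0}
  ]
}}

```text
clock: 24.12
eef_pos: [446.7, -83.6, 159.6]
tcp_rot: [3.139, -0.004, 0.31]
contact_force: [-0.8, -0.8, -1.6]
opening: 0.25
grasp_force: 58.5
```

```bash
python3 - <<'E'
from h import *
s=sense();e=s["eef_pos"];print(e,s["tcp_rot"],s["contact_force"],s["grasp_force"])
tgt=np.array([611.3,11]); d=tgt-e[:2]; y=s["tcp_rot"][2]; print(d, np.cos(y)*d[0]+np.sin(y)*d[1], np.sin(y)*d[0]-np.cos(y)*d[1])
E
```

```text
[446.72706007 -83.58684709 159.56218973] [ 3.13932034 -0.00420049  0.30981703] [-0.76921876 -0.75982127 -1.57828348] 58.49636793136597
[164.57293993  94.58684709] 185.57557111798798 -39.9077887721267
```

Emit:
{"op": "step_arm", "data": {
  "motion": [
    {"claw": 10, "delta_pos": [0, 0, 0], "turn": 0.1},
    {"claw": 10, "delta_pos": [0, 0, 0], "turn": 0.1},
    {"claw": 10, "delta_pos": [0, 0, 0], "turn": 0.11},
    {"claw": 10, "delta_pos": [34.5, -16, 0], "turn": 0},
    {"claw": 10, "delta_pos": [34.5, -16, 0], "turn": 0},
    {"claw": 10, "delta_pos": [34.5, -16, 0], "turn": 0},
    {"claw": 10, "delta_pos": [34.5, -16, 0], "turn": 0},
    {"claw": 10, "delta_pos": [34.5, -16, 0], "turn": 0}
  ]
}}

```text
clock: 24.78
eef_pos: [618.4, -2.4, 155.9]
tcp_rot: [3.142, 0.002, -0.0]
contact_force: [1.1, -0.5, -0.4]
opening: 0.251
grasp_force: 58.6
```

Emit:
{"op": "step_arm", "data": {
  "motion": [
    {"claw": 10, "delta_pos": [34.5, -16, 0], "turn": 0},
    {"claw": 10, "delta_pos": [0, 0, 0], "turn": 0},
    {"claw": 10, "delta_pos": [0, 0, 0], "turn": 0},
    {"claw": 10, "delta_pos": [0, 0, 0], "turn": 0}
  ]
}}

```text
clock: 25.12
eef_pos: [650.9, 12.6, 155.6]
tcp_rot: [3.141, 0.003, 0.0]
contact_force: [-0.5, -0.1, -1.0]
opening: 0.251
grasp_force: 58.7
```

```bash
python3 - <<'E'
from h import *
s=sense();e=s["eef_pos"];print(e,s["tcp_rot"],s["contact_force"],s["grasp_force"])
E
```

```text
[650.9333251   12.62237945 155.59280547] [3.14139591e+00 3.31355243e-03 2.37353643e-04] [-0.52324057 -0.07018245 -1.03166352] 58.677849769592285
```

Emit:
{"op": "step_arm", "data": {
  "motion": [
    {"claw": 10, "delta_pos": [3, 0, 20], "turn": 0},
    {"claw": 10, "delta_pos": [0, 0, 20], "turn": 0},
    {"claw": 10, "delta_pos": [0, 0, 10], "turn": 0},
    {"claw": 10, "delta_pos": [0, 0, 0], "turn": 0}
  ]
}}

```text
clock: 25.45
eef_pos: [652.3, 11.9, 104.5]
tcp_rot: [3.141, 0.006, -0.001]
contact_force: [-0.3, 1.0, -0.7]
opening: 0.246
grasp_force: 58.7
```

Emit:
{"op": "step_arm", "data": {
  "motion": [
    {"claw": 10, "delta_pos": [0, 0, 8], "turn": 0},
    {"claw": 10, "delta_pos": [0, 0, 8], "turn": 0},
    {"claw": 10, "delta_pos": [0, 0, 8], "turn": 0},
    {"claw": 10, "delta_pos": [0, 0, 0], "turn": 0}
  ]
}}

```text
clock: 25.78
eef_pos: [660.6, 11.8, 87.3]
tcp_rot: [3.141, -0.011, -0.0]
contact_force: [-0.1, -0.4, -0.4]
opening: 0.248
grasp_force: 59.0
```

Emit:
{"op": "step_arm", "data": {
  "motion": [
    {"claw": 10, "delta_pos": [0, 0, 4], "turn": 0},
    {"claw": 10, "delta_pos": [0, 0, 4], "turn": 0},
    {"claw": 10, "delta_pos": [0, 0, 0], "turn": 0}
  ]
}}

```text
clock: 26.03
eef_pos: [654.3, 12.6, 73.9]
tcp_rot: [-3.142, 0.002, -0.0]
contact_force: [0.2, -0.2, -0.7]
opening: 0.253
grasp_force: 58.9
```

Emit:
{"op": "step_arm", "data": {
  "motion": [
    {"claw": 10, "delta_pos": [-1.4, -10.9, 1], "turn": 0},
    {"claw": 10, "delta_pos": [-4.2, -10.1, 0], "turn": 0},
    {"claw": 10, "delta_pos": [-6.7, -8.7, 0], "turn": 0},
    {"claw": 10, "delta_pos": [-8.7, -6.7, 0], "turn": 0},
    {"claw": 10, "delta_pos": [-10.1, -4.2, 0], "turn": 0},
    {"claw": 10, "delta_pos": [-10.9, -1.4, 0], "turn": 0}
  ]
}}

```text
clock: 26.53
eef_pos: [616.9, 51.6, 76.2]
tcp_rot: [3.134, -0.009, 0.004]
contact_force: [9.6, -27.3, 6.0]
opening: 0.253
grasp_force: 81.4
```

Emit:
{"op": "step_arm", "data": {
  "motion": [
    {"claw": 10, "delta_pos": [-10.9, 1.4, 0], "turn": 0},
    {"claw": 10, "delta_pos": [-10.1, 4.2, 0], "turn": 0},
    {"claw": 10, "delta_pos": [-8.7, 6.7, 0], "turn": 0},
    {"claw": 10, "delta_pos": [-6.7, 8.7, 0], "turn": 0},
    {"claw": 10, "delta_pos": [-4.2, 10.1, 0], "turn": 0},
    {"claw": 10, "delta_pos": [-1.4, 10.9, 0], "turn": 0}
  ]
}}

```text
clock: 27.03
eef_pos: [570.0, 12.4, 74.0]
tcp_rot: [-3.141, 0.001, 0.001]
contact_force: [-0.3, 0.9, -1.3]
opening: 0.254
grasp_force: 59.1
```

Emit:
{"op": "step_arm", "data": {
  "motion": [
    {"claw": 10, "delta_pos": [1.4, 10.9, 0], "turn": 0},
    {"claw": 10, "delta_pos": [4.2, 10.1, 0], "turn": 0},
    {"claw": 10, "delta_pos": [6.7, 8.7, 0], "turn": 0},
    {"claw": 10, "delta_pos": [8.7, 6.7, 0], "turn": 0},
    {"claw": 10, "delta_pos": [10.1, 4.2, 0], "turn": 0},
    {"claw": 10, "delta_pos": [10.9, 1.4, 0], "turn": 0}
  ]
}}

```text
clock: 27.53
eef_pos: [610.8, -26.0, 73.5]
tcp_rot: [-3.134, 0.008, -0.004]
contact_force: [-8.9, 23.8, 5.7]
opening: 0.249
grasp_force: 72.0
```

Emit:
{"op": "step_arm", "data": {
  "motion": [
    {"claw": 10, "delta_pos": [10.9, -1.4, 0], "turn": 0},
    {"claw": 10, "delta_pos": [10.1, -4.2, 0], "turn": 0},
    {"claw": 10, "delta_pos": [8.7, -6.7, 0], "turn": 0},
    {"claw": 10, "delta_pos": [6.7, -8.7, 0], "turn": 0},
    {"claw": 10, "delta_pos": [4.2, -10.1, 0], "turn": 0},
    {"claw": 10, "delta_pos": [1.4, -10.9, 0], "turn": 0}
  ]
}}

```text
clock: 28.03
eef_pos: [654.8, 12.3, 73.7]
tcp_rot: [3.14, 0.003, -0.0]
contact_force: [-6.0, -4.4, 0.4]
opening: 0.25
grasp_force: 60.2
```

```bash
python3 - <<'E'
from h import *
s=sense();e=s["eef_pos"];print(e,s["tcp_rot"],s["contact_force"],s["grasp_force"],s["opening"])
E
```

```text
[654.81333534  12.3362537   73.7180846 ] [ 3.14000857e+00  2.81754549e-03 -1.76313634e-04] [-6.03306882 -4.43768458  0.38811368] 60.24925410747528 0.2501281172902627
```

Up to 27 N at the left and right sides, where blocks were pinched against the wall. For the remaining rounds I'll narrow the path sideways and keep the far and near reach.

Emit:
{"op": "step_arm", "data": {
  "motion": [
    {"claw": 10, "delta_pos": [-1.4, -7.8, 0], "turn": 0},
    {"claw": 10, "delta_pos": [-4.2, -7.2, 0], "turn": 0},
    {"claw": 10, "delta_pos": [-6.7, -6.2, 0], "turn": 0},
    {"claw": 10, "delta_pos": [-8.7, -4.8, 0], "turn": 0},
    {"claw": 10, "delta_pos": [-10.1, -3, 0], "turn": 0},
    {"claw": 10, "delta_pos": [-10.9, -1, 0], "turn": 0}
  ]
}}

```text
clock: 28.53
eef_pos: [612.5, 42.7, 74.4]
tcp_rot: [3.141, -0.001, 0.0]
contact_force: [1.1, -3.2, -0.5]
opening: 0.251
grasp_force: 60.1
```

Emit:
{"op": "step_arm", "data": {
  "motion": [
    {"claw": 10, "delta_pos": [-10.9, 1, 0], "turn": 0},
    {"claw": 10, "delta_pos": [-10.1, 3, 0], "turn": 0},
    {"claw": 10, "delta_pos": [-8.7, 4.8, 0], "turn": 0},
    {"claw": 10, "delta_pos": [-6.7, 6.2, 0], "turn": 0},
    {"claw": 10, "delta_pos": [-4.2, 7.2, 0], "turn": 0},
    {"claw": 10, "delta_pos": [-1.4, 7.8, 0], "turn": 0}
  ]
}}

```text
clock: 29.03
eef_pos: [570.6, 11.7, 74.2]
tcp_rot: [-3.142, 0.0, -0.0]
contact_force: [0.6, -0.5, -1.4]
opening: 0.25
grasp_force: 59.9
```

Emit:
{"op": "step_arm", "data": {
  "motion": [
    {"claw": 10, "delta_pos": [1.4, 7.8, 0], "turn": 0},
    {"claw": 10, "delta_pos": [4.2, 7.2, 0], "turn": 0},
    {"claw": 10, "delta_pos": [6.7, 6.2, 0], "turn": 0},
    {"claw": 10, "delta_pos": [8.7, 4.8, 0], "turn": 0},
    {"claw": 10, "delta_pos": [10.1, 3, 0], "turn": 0},
    {"claw": 10, "delta_pos": [10.9, 1, 0], "turn": 0}
  ]
}}

```text
clock: 29.53
eef_pos: [614.8, -18.0, 74.1]
tcp_rot: [3.142, -0.0, -0.001]
contact_force: [0.8, 0.1, -1.0]
opening: 0.246
grasp_force: 60.0
```

Emit:
{"op": "step_arm", "data": {
  "motion": [
    {"claw": 10, "delta_pos": [10.9, -1, 0], "turn": 0},
    {"claw": 10, "delta_pos": [10.1, -3, 0], "turn": 0},
    {"claw": 10, "delta_pos": [8.7, -4.8, 0], "turn": 0},
    {"claw": 10, "delta_pos": [6.7, -6.2, 0], "turn": 0},
    {"claw": 10, "delta_pos": [4.2, -7.2, 0], "turn": 0},
    {"claw": 10, "delta_pos": [1.4, -7.8, 0], "turn": 0}
  ]
}}

```text
clock: 30.03
eef_pos: [654.7, 13.1, 73.7]
tcp_rot: [3.141, 0.003, 0.0]
contact_force: [-4.1, -3.2, 0.5]
opening: 0.249
grasp_force: 60.2
```

```bash
python3 - <<'E'
from h import *
s=sense();e=s["eef_pos"];print(e,s["tcp_rot"],s["contact_force"],s["grasp_force"],s["opening"])
E
```

```text
[654.65450098  13.08349346  73.74593242] [3.14066224e+00 2.86026373e-03 3.89224114e-04] [-4.10380082 -3.1832327   0.49489186] 60.22304713726044 0.24921124144194756
```

Low forces. Third round:

Emit:
{"op": "step_arm", "data": {
  "motion": [
    {"claw": 10, "delta_pos": [-1.4, -7.8, 0], "turn": 0},
    {"claw": 10, "delta_pos": [-4.2, -7.2, 0], "turn": 0},
    {"claw": 10, "delta_pos": [-6.7, -6.2, 0], "turn": 0},
    {"claw": 10, "delta_pos": [-8.7, -4.8, 0], "turn": 0},
    {"claw": 10, "delta_pos": [-10.1, -3, 0], "turn": 0},
    {"claw": 10, "delta_pos": [-10.9, -1, 0], "turn": 0}
  ]
}}

```text
clock: 30.53
eef_pos: [612.4, 42.7, 74.4]
tcp_rot: [3.141, -0.001, 0.001]
contact_force: [1.5, -4.8, 0.4]
opening: 0.249
grasp_force: 60.0
```

Emit:
{"op": "step_arm", "data": {
  "motion": [
    {"claw": 10, "delta_pos": [-10.9, 1, 0], "turn": 0},
    {"claw": 10, "delta_pos": [-10.1, 3, 0], "turn": 0},
    {"claw": 10, "delta_pos": [-8.7, 4.8, 0], "turn": 0},
    {"claw": 10, "delta_pos": [-6.7, 6.2, 0], "turn": 0},
    {"claw": 10, "delta_pos": [-4.2, 7.2, 0], "turn": 0},
    {"claw": 10, "delta_pos": [-1.4, 7.8, 0], "turn": 0}
  ]
}}

```text
clock: 31.03
eef_pos: [570.6, 11.7, 74.2]
tcp_rot: [3.142, 0.0, -0.0]
contact_force: [-0.0, -0.2, 0.0]
opening: 0.249
grasp_force: 59.9
```

Emit:
{"op": "step_arm", "data": {
  "motion": [
    {"claw": 10, "delta_pos": [1.4, 7.8, 0], "turn": 0},
    {"claw": 10, "delta_pos": [4.2, 7.2, 0], "turn": 0},
    {"claw": 10, "delta_pos": [6.7, 6.2, 0], "turn": 0},
    {"claw": 10, "delta_pos": [8.7, 4.8, 0], "turn": 0},
    {"claw": 10, "delta_pos": [10.1, 3, 0], "turn": 0},
    {"claw": 10, "delta_pos": [10.9, 1, 0], "turn": 0}
  ]
}}

```text
clock: 31.53
eef_pos: [614.9, -18.0, 74.2]
tcp_rot: [3.142, -0.0, -0.001]
contact_force: [0.6, 0.3, -1.1]
opening: 0.249
grasp_force: 59.9
```

Emit:
{"op": "step_arm", "data": {
  "motion": [
    {"claw": 10, "delta_pos": [10.9, -1, 0], "turn": 0},
    {"claw": 10, "delta_pos": [10.1, -3, 0], "turn": 0},
    {"claw": 10, "delta_pos": [8.7, -4.8, 0], "turn": 0},
    {"claw": 10, "delta_pos": [6.7, -6.2, 0], "turn": 0},
    {"claw": 10, "delta_pos": [4.2, -7.2, 0], "turn": 0},
    {"claw": 10, "delta_pos": [1.4, -7.8, 0], "turn": 0}
  ]
}}

```text
clock: 32.03
eef_pos: [654.6, 13.1, 73.7]
tcp_rot: [3.141, 0.003, 0.0]
contact_force: [-4.3, -3.1, 1.0]
opening: 0.249
grasp_force: 60.2
```

Emit:
{"op": "step_arm", "data": {
  "motion": [
    {"claw": 10, "delta_pos": [-6, 0, 0], "turn": 0},
    {"claw": 10, "delta_pos": [0, 0, -5], "turn": 0},
    {"claw": 10, "delta_pos": [0, 0, -10], "turn": 0},
    {"claw": 10, "delta_pos": [0, 0, -20], "turn": 0},
    {"claw": 10, "delta_pos": [0, 0, -25], "turn": 0},
    {"claw": 10, "delta_pos": [0, 0, -25], "turn": 0},
    {"claw": 10, "delta_pos": [0, 0, 0], "turn": 0},
    {"claw": 10, "delta_pos": [0, 0, 0], "turn": 0}
  ]
}}

```text
clock: 32.7
eef_pos: [650.8, 12.4, 162.1]
tcp_rot: [-3.141, -0.005, -0.001]
contact_force: [-0.5, 0.4, -1.5]
opening: 0.253
grasp_force: 60.0
```

```bash
python3 - <<'E'
from h import *
s=sense();e=s["eef_pos"];print(e,s["tcp_rot"],s["contact_force"],s["grasp_force"],s["opening"])
f=grab_frame("scene"); cv2.imwrite("pics/sc9.png",f["img"][:,:,::-1])
im=f["img"].astype(int)
for z,c in((26,(611,11)),): 
    u,v=proj(f,[611,11,20]).astype(int); print(u,v)
    a=im[v-26:v+26,u-42:u+42]
    for r in a[::2]: print("".join("#" if p.max()<60 else ("o" if p[0]-p[2]>45 else ".") for p in r))
E
```

```text
[650.83032505  12.41776161 162.07514958] [-3.14146166e+00 -4.85421507e-03 -5.08224441e-04] [-0.49230552  0.36883048 -1.49312421] 59.959269762039185 0.2531157990146966
301 263
............................####.##....o...###############..............oooooooooooo
............................####.##...o....#######...###..................oooooooooo
............................####.#...o.....#.#####ooo......................ooooooooo
.................................#....o....######oooooo.....................oooooooo
.............................o...#.....o...#.###.oooooo......................ooooooo
.........................#...o.............#...oooooooo.......................oooooo
........................#####...#.................oo.#######...................ooooo
......................##########......o.............#########..................ooooo
......................#######........................#########.................ooooo
.....................#######........o.................##########................oooo
.....................#######...............o............#########..........
[... 584 characters left out ...]
ooo........ooooooooo
...............##.........................................oooooooooo......oooooooooo
...........................................................oooooooo......ooooooooooo
.......................................................................ooooooooooooo
.....................................................................ooooooooooooooo
....................#..............................................ooooooooooooooooo
######.................#.........................................ooooooooooooooooooo
##############...........####..................................ooooooooooooooooooooo
#######################......###.....................####....ooooooooooooooooooooooo
```

Emit:
{"op": "step_arm", "data": {
  "motion": [
    {"claw": 10, "delta_pos": [-34, 16, 0], "turn": 0},
    {"claw": 10, "delta_pos": [-34, 16, 0], "turn": 0},
    {"claw": 10, "delta_pos": [-34, 16, 0], "turn": 0},
    {"claw": 10, "delta_pos": [-34, 16, 0], "turn": 0},
    {"claw": 10, "delta_pos": [-34, 16, 0], "turn": 0},
    {"claw": 10, "delta_pos": [-34, 16, 0], "turn": 0},
    {"claw": 10, "delta_pos": [0, 0, 0], "turn": 0},
    {"claw": 10, "delta_pos": [0, 0, 0], "turn": 0}
  ]
}}

```text
clock: 33.42
eef_pos: [443.0, -83.8, 158.5]
tcp_rot: [-3.141, 0.002, -0.002]
contact_force: [0.6, 0.8, -0.9]
opening: 0.245
grasp_force: 60.0
```

Emit:
{"op": "step_arm", "data": {
  "motion": [
    {"claw": 10, "delta_pos": [0, 0, 30], "turn": -0.1},
    {"claw": 10, "delta_pos": [0, 0, 30], "turn": -0.1},
    {"claw": 10, "delta_pos": [0, 0, 20], "turn": -0.11},
    {"claw": 10, "delta_pos": [0, 0, 0], "turn": 0},
    {"claw": 10, "delta_pos": [0, 0, 0], "turn": 0},
    {"claw": 10, "delta_pos": [0, 0, 0], "turn": 0}
  ]
}}

```text
clock: 33.92
eef_pos: [446.5, -83.3, 79.8]
tcp_rot: [3.141, -0.001, 0.307]
contact_force: [-0.2, 0.4, -0.2]
opening: 0.252
grasp_force: 59.9
```

```bash
python3 - <<'E'
from h import *
s=sense();e=s["eef_pos"];print(e,s["tcp_rot"],s["contact_force"],s["grasp_force"],s["opening"])
f=grab_frame("scene"); im=f["img"].astype(int)
zb=8+e[2]-63.8
print([proj(f,[e[0],e[1],zb+h]).round().tolist() for h in (0,12,24,60)])
u,v=proj(f,[e[0],e[1],zb+20]).astype(int)
a=im[v-30:v+30,u-35:u+35]; print(u-35,v-30)
for i,r in enumerate(a[::2]): print(v-30+2*i,"".join("o" if p[0]-p[2]>35 else("#" if p.max()<60 else " ") for p in r))
E
```

```text
[446.4631406  -83.26789882  79.82481619] [ 3.14129517e+00 -7.00479320e-04  3.06602312e-01] [-0.21642913  0.44586492 -0.239878  ] 59.89141881465912 0.25213112524411446
[[281.0, 209.0], [281.0, 206.0], [281.0, 203.0], [281.0, 195.0]]
246 174
174 oooooooo ##########ooo######################ooo###########oooooooooooo
176 ooooooooo########### ooo###################ooo##########oooooooooooooo
178 ooooooooooo###########ooo####### oooo###### ##########oooooooooooooooo
180 ooooooooooooo#################oooooooo############## ooooooooooooooooo
182 ooooooooooooooo###############oooooooo#############ooooooooooooooooooo
184 ooooooooooooooooo#############oooooooo###### oo##ooooooooooooooooooooo
186 ooooooooooooooooooo###oo###### ooooooo#####ooooooooooooooooooooooooooo
188 ooooooooooooooooooooooooo##### ooooooo#####ooooooooooooooooooooooooooo
190 ooooooooooooooooooooooooo### ##ooooooo#####ooooooooooooooooooooooooooo
192 ooooooooooooooooooooooooo ##  #ooooooo#  # ooooooooooooooooooooooooooo
194 ooooooooooooooooooooooooooo  ##ooooooo## ooooooooooooooooooooooooooooo
196 oooooooooooooooooooooooooooooo 
[... 622 characters left out ...]
ooooooooooooooooo
214                                ooooooooo       oo oooooooooooooooooooo
216                                    oo      o  oo ooooooooooooooooooooo
218                                         oooooo  oooooooooooooooooooooo
220                                       ooooo   oooooooooooooooooooooooo
222                          o                oooooooooooooooooooooooooooo
224                          ooooooooooooooooooooooooooooooooooooooooooooo
226 #                        ooooooooooooooooooooo                    oooo
228 ##                       oooooooooooooo                               
230 ##                           oooooo                                   
232 ###
```

Emit:
{"op": "step_arm", "data": {
  "motion": [
    {"claw": 10, "delta_pos": [0, 0, 6], "turn": 0},
    {"claw": 10, "delta_pos": [0, 0, 5], "turn": 0},
    {"claw": 10, "delta_pos": [0, 0, 2], "turn": 0},
    {"claw": 10, "delta_pos": [0, 0, 0], "turn": 0}
  ]
}}

```text
clock: 34.3
eef_pos: [445.1, -83.3, 65.9]
tcp_rot: [-3.141, 0.0, 0.309]
contact_force: [0.2, 0.4, -1.4]
opening: 0.249
grasp_force: 59.9
```

Emit:
{"op": "step_arm", "data": {
  "motion": [
    {"claw": 10, "delta_pos": [0, 0, 1.5], "turn": 0},
    {"claw": 10, "delta_pos": [0, 0, 0], "turn": 0}
  ]
}}

```text
clock: 34.47
eef_pos: [445.5, -83.4, 64.9]
tcp_rot: [3.142, -0.0, 0.31]
contact_force: [-1.4, 1.0, 4.8]
opening: 0.249
grasp_force: 60.8
```

Emit:
{"op": "step_arm", "data": {
  "motion": [
    {"claw": 10, "delta_pos": [0, 0, 1], "turn": 0},
    {"claw": 10, "delta_pos": [0, 0, 0], "turn": 0},
    {"claw": 10, "delta_pos": [0, 0, 0], "turn": 0}
  ]
}}

```text
clock: 34.72
eef_pos: [445.6, -83.4, 64.7]
tcp_rot: [3.141, -0.0, 0.31]
contact_force: [-4.7, 1.2, 15.4]
opening: 0.254
grasp_force: 62.3
```

It is seated. Relieving slightly and releasing.

Emit:
{"op": "step_arm", "data": {
  "motion": [
    {"claw": 10, "delta_pos": [0, 0, -1], "turn": 0},
    {"claw": 24, "delta_pos": [0, 0, 0], "turn": 0},
    {"claw": 28, "delta_pos": [0, 0, 0], "turn": 0},
    {"claw": 40, "delta_pos": [0, 0, 0], "turn": 0},
    {"claw": 50, "delta_pos": [0, 0, 0], "turn": 0},
    {"claw": 60, "delta_pos": [0, 0, 0], "turn": 0},
    {"claw": 60, "delta_pos": [0, 0, 0], "turn": 0},
    {"claw": 60, "delta_pos": [0, 0, 0], "turn": 0}
  ]
}}

```text
clock: 35.38
eef_pos: [445.3, -83.3, 64.6]
tcp_rot: [-3.141, 0.0, 0.31]
contact_force: [0.6, 0.1, 1.2]
opening: 0.703
grasp_force: 0.0
```

Emit:
{"op": "step_arm", "data": {
  "motion": [
    {"claw": 60, "delta_pos": [0, 0, -20], "turn": 0},
    {"claw": 60, "delta_pos": [0, 0, -40], "turn": 0},
    {"claw": 60, "delta_pos": [0, 0, -40], "turn": 0},
    {"claw": 60, "delta_pos": [0, 0, -40], "turn": 0},
    {"claw": 60, "delta_pos": [0, 0, -40], "turn": 0},
    {"claw": 60, "delta_pos": [-25, 30, 0], "turn": 0},
    {"claw": 60, "delta_pos": [-25, 30, 0], "turn": 0},
    {"claw": 60, "delta_pos": [0, 30, 0], "turn": 0}
  ]
}}

```text
clock: 36.05
eef_pos: [422.3, -185.3, 245.5]
tcp_rot: [3.141, 0.001, 0.311]
contact_force: [2.1, 0.6, 0.3]
opening: 0.702
grasp_force: 0.0
```

Emit:
{"op": "step_arm", "data": {
  "motion": [
    {"claw": 60, "delta_pos": [0, 35, 0], "turn": 0},
    {"claw": 60, "delta_pos": [0, 35, 0], "turn": 0},
    {"claw": 60, "delta_pos": [0, 35, 0], "turn": 0},
    {"claw": 60, "delta_pos": [0, 35, 0], "turn": 0},
    {"claw": 60, "delta_pos": [0, 35, 0], "turn": 0},
    {"claw": 60, "delta_pos": [0, 0, 0], "turn": 0}
  ]
}}

```text
clock: 36.55
eef_pos: [480.0, -356.3, 244.3]
tcp_rot: [3.139, -0.0, 0.308]
contact_force: [0.0, 0.5, -0.2]
opening: 0.705
grasp_force: 0.0
```

```bash
python3 - <<'E'
from h import *
s=sense();print(s["eef_pos"],s["contact_force"],s["clock"])
g=grab_frame("top"); f=grab_frame("scene")
def asc(f,u0,u1,v0,v1):
    for v in range(v0,v1,2): print(v,"".join("#" if p.max()<55 else("o" if int(p[0])-int(p[2])>40 else " ") for p in f["img"][v,u0:u1]))
u,v=proj(g,[611,11,20]).astype(int); print("top pot",u,v); asc(g,u-36,u+36,v-32,v+32)
u,v=proj(g,[441,-84,60]).astype(int); print("top rest",u,v); asc(g,u-20,u+22,v-20,v+20)
u,v=proj(f,[441,-84,60]).astype(int); print("scene rest",u,v); asc(f,u-25,u+30,v-35,v+35)
E
```

```text
[ 479.98475345 -356.26650566  244.32184126] [ 0.01612461  0.52007662 -0.22137123] 36.55
top pot 269 198
166                                          ###                            
168                  ooooooooo                                              
170                  oooo                                                   
172                                                                         
174 o                                                                       
176 ooooooooooooo                                                           
178 ooooooooooo                                                             
180 oooooooooo                                                              
182 oooooooo                                                                
184 ooooooo                                                                 
186 oooooo                                                                  
188 oooooo                                                                  
190 ooooo          ooooo                                                
[... 3787 characters left out ...]
oo  oooo  oo oooo   oooooooooooooooo
210       ooo     ooooooooo ooo oooo oooo o ooooooooooooooo
212                  oooooo oooooooo o oooo ooooooooooooooo
214                  o   ooooooooooo oo o   ooooooooooooooo
216                       ooooooooo  o o   oooooooooooooooo
218                                       ooooooooooooooooo
220                                o    ooooooooooooooooooo
222                                 ooooooooooooooooooooooo
224                oooooooooooooooooooooooooooooooooooooooo
226                oooooooooooooooooooo                    
228                oooooooooooooo                          
230                oo  oooooo                              
232
```

Four walnuts are seen in the pot. The stirrer's image needs a check with a brightness-independent colour measure.

```bash
python3 - <<'E'
from h import *
g=grab_frame("top"); f=grab_frame("scene")
def asc(f,u0,u1,v0,v1):
    for v in range(v0,v1): print(v,"".join("#" if p.max()<30 else("o" if p[2]/p[0]<.62 else ("-" if p[0]<140 else " ")) for p in f["img"][v,u0:u1].astype(float)))
asc(g,280,320,240,271); print()
print("exp top centre",proj(g,[445,-83.4,128]),proj(g,[445,-83.4,8]))
asc(f,255,312,163,224)
print([proj(f,[445,-83.4,h]).round().tolist() for h in (8,32,128)],proj(f,[441,-84,8]))
E
```

```text
240 oooooooooooooooooooooooooooooooooooooooo
241 ooooooooooooooo---  --oooooooooooooooooo
242 ooooooooooooo-    - ------oooooooooooooo
243 ooooooooooo   -ooooo--------oooooooooooo
244 oooooooooo-  -ooooooo------ -ooooooooooo
245 ooooooooo-  -oooooooo------  -oooooooooo
246 oooooooo    oooooooooo-----   -ooooooooo
247 ooooooo-    oooooooooo-----     oooooooo
248 ooooooo     oooooooooo----      oooooooo
249 oooooo-     oooooooooo--        -ooooooo
250 ooooo        ooooooooo-          ooooooo
251 ooooo        oooooooo-           ooooooo
252 ooooo-       --ooooo-            -oooooo
253 ooooo          -----              oooooo
254 ooooo                             oooooo
255 ooooo                             oooooo
256 ooooo-                            oooooo
257 ooooo                             oooooo
258 ooooo-                           -oooooo
259 ooooo                            ooooooo
260 oooooo                           ooooooo
261 oooooo-                          ooooooo
262 oooooo                          oooooooo
263 ooooooo-                        oooooooo
264 oooooooo        
[... 3525 characters left out ...]
ooo
214                 - ---ooooooooooo-        oooooooooooooooo
215                 -----ooooooooooo-       -oooooooooooooooo
216                 -----ooooooooooo-       ooooooooooooooooo
217                 -----ooooooooooo       -ooooooooooooooooo
218                 ------ooooooooo-      -oooooooooooooooooo
219               -  ------ooooooo-      -ooooooooooooooooooo
220               -- -    ----oo--      -oooooooooooooooooooo
221               ----      -----     -oooooooooooooooooooooo
222              - -oo--           --oooooooooooooooooooooooo
223              ---oooo-----------oooooooooooooooooooooooooo
[[281.0, 212.0], [281.0, 207.0], [280.0, 184.0]] [281.56032975 210.58251634]
```

```bash
python3 - <<'E'
from h import *
f=grab_frame("scene"); g=grab_frame("top")
ch=" .:-=+*#%@"
def lum(im,u0,u1,v0,v1):
    a=im[v0:v1,u0:u1].max(2).astype(int)
    for i,r in enumerate(a): print(v0+i,"".join(ch[9-min(9,x*10//256)] for x in r))
o=cv2.resize(cv2.imread("pics/scene0.png")[:,:,::-1],(560,420),interpolation=cv2.INTER_AREA)
print("before");lum(o,262,305,178,222)
print("now");lum(f["img"],262,305,178,222)
for p in [(297,247.7)]: print([ray(g,*p,z) for z in (22,32,128)])
print([ray(f,285.3,219.5,8)-[17,0],ray(f,281,204,60)])
E
```

```text
before
178 -===----------------=======================
179 -=-=--------------------===================
180 ---==-------------=-----------=============
181 ------==----------====--------------=======
182 --==--=-=-==-==---------------------------=
183 --------=======-------=--------------------
184 ----------=====-------==-------------------
185 --------------=-------======---------------
186 --------------=------===-----==------------
187 --------------=+===+++=-------------===----
188 ====----------+*******+-------------------=
189 =========-----+*#####*+--------------------
190 --==========-=+*##*###+--------------------
191 --------=----=+*##*##*+=-------------------
192 --------------+*##*###+=-------------------
193 --------------+*###*#*+====----------------
194 --------------+*##**#*+=-----=-=-----------
195 --------------+*#***#*+=------------=------
196 ========-----=+*#***#*+=-------------------
197 --------======+*##**#*+=-------------------
198 -------------==*##**##*=-------------------
199 --------------=*##**##+--------------------
200 --------------=*##**##+-:-----===
[... 2551 characters left out ...]
-------
210 ----:::::::::-=******##+--::::::::---------
211 :::-::-::::::-+********+--::::::::---------
212 :::::::::-:::=***#***#*+==::::::::---------
213 :::::::::-:::=+********===:::::::-=--------
214 :::::::::=---=***+++++==+=-::::::-=--------
215 ::::::::-+++++***=----==*+::::::-=---------
216 ::::::::=++++*##*+==++***=::::::==---------
217 :::::::-=+++++*##*****##*-:::::-+----------
218 :::::::--+++++*#########+-::::-+=----------
219 :::::::=-++++++**#####**=:::--+=-----------
220 ::::::-++++====+******+=::--=+=------------
221 ::::::-=+*+=-::=======----=++=-------------
[array([459.9, -78.9]), array([459.9, -78.7]), array([460. , -76.8])]
[array([452.7, -66.1]), array([457.7, -80.2])]
```

The stirrer stands upright but about 16–20 mm off the rest's centre, because it slid along the pads during stirring. I'll regrip it and centre it.

Emit:
{"op": "step_arm", "data": {
  "motion": [
    {"claw": 60, "delta_pos": [8, -34, 0], "turn": 0},
    {"claw": 60, "delta_pos": [8, -34, 0], "turn": 0},
    {"claw": 60, "delta_pos": [8, -34, 0], "turn": 0},
    {"claw": 60, "delta_pos": [8, -34, 0], "turn": 0},
    {"claw": 60, "delta_pos": [8, -34, 0], "turn": 0},
    {"claw": 60, "delta_pos": [8, -34, 0], "turn": 0},
    {"claw": 60, "delta_pos": [8, -34, 0], "turn": 0},
    {"claw": 60, "delta_pos": [8, -33, 0], "turn": 0}
  ]
}}

```text
clock: 37.52
eef_pos: [455.8, -71.0, 245.1]
tcp_rot: [3.141, -0.001, 0.311]
contact_force: [0.3, 0.7, -0.1]
opening: 0.7
grasp_force: 0.0
```

Emit:
{"op": "step_arm", "data": {
  "motion": [
    {"claw": 60, "delta_pos": [0, 0, 0], "turn": 0},
    {"claw": 60, "delta_pos": [0, 0, 35], "turn": 0},
    {"claw": 60, "delta_pos": [0, 0, 35], "turn": 0},
    {"claw": 60, "delta_pos": [0, 0, 0], "turn": 0},
    {"claw": 60, "delta_pos": [0, 0, 0], "turn": 0}
  ]
}}

```text
clock: 37.93
eef_pos: [455.4, -72.9, 174.2]
tcp_rot: [-3.14, 0.003, 0.311]
contact_force: [0.4, 0.7, 0.3]
opening: 0.704
grasp_force: 0.0
```

```bash
python3 - <<'E'
from h import *
s=sense();print(s["eef_pos"],s["tcp_rot"])
f=grab_frame("wrist"); im=f["img"].astype(float)
print(proj(f,[459,-79,128]),proj(f,[441,-84.5,8]))
for v in range(90,250,4): print(v,"".join("#" if p.max()<30 else("o" if p[2]/max(p[0],1)<.62 else ("-" if p[0]<140 else " ")) for p in im[v,200:370:2]))
E
```

```text
[455.39194138 -72.90538842 174.16338789] [-3.14004231  0.00314865  0.31059277]
[295.98044482 225.7983002 ] [291.38290842 206.97272394]
90 ----------------------------------------     ----------              ------ -        
94        --------------------------        -----------                ------ -         
98 oooooo                           ---------------                   ------ -          
102 ooooooooooooo         -------------------                          -------           
106 oooooooooooo                                                      ------ -           
110 ooooooooooooo                                                    ------ ------       
114 oooooooooooooooooo                                              -------------------- 
118 ooooooooooooooooooooooo                                         ---------------------
122 ooooooooooooooooooooooooooooo                                  ----------------------
126 oooooooooooooooooooooooooooooooooo                            -----------------------
130 ooooooooooooooooooooooooooooooooooooooo                        o
[... 1931 characters left out ...]
oooooooooo              -ooooooooooooooo-------     oooooooooooooooooo
222 oooooooooooooooooooooooooo             -ooooooooooooooo------     ooooooooooooooooooo
226 ooooooooooooooooooooooooooo            -ooooooooooooooo-----     oooooooooooooooooooo
230 oooooooooooooooooooooooooooo           -ooooooooooooooo----     ooooooooooooooooooooo
234 oooooooooooooooooooooooooooooo           -o-o------oo------   ooooooooooooooooooooooo
238 oooooooooooooooooooooooooooooooo         ----------------   ooooooooooooooooooooooooo
242 ooooooooooooooooooooooooooooooooooo      ---------------ooooooooooooooooooooooooooooo
246 ooooooooooooooooooooooooooooooooooooooo ------------ooooooooooooooooooooooooooooooooo
```

Emit:
{"op": "step_arm", "data": {
  "motion": [
    {"claw": 60, "delta_pos": [6, 7, 0], "turn": 0},
    {"claw": 60, "delta_pos": [0, 0, 0], "turn": 0},
    {"claw": 60, "delta_pos": [0, 0, 28], "turn": 0},
    {"claw": 60, "delta_pos": [0, 0, 28], "turn": 0},
    {"claw": 60, "delta_pos": [0, 0, 28], "turn": 0},
    {"claw": 60, "delta_pos": [0, 0, 25], "turn": 0},
    {"claw": 60, "delta_pos": [0, 0, 0], "turn": 0},
    {"claw": 60, "delta_pos": [0, 0, 0], "turn": 0}
  ]
}}

```text
clock: 38.65
eef_pos: [464.9, -78.5, 66.0]
tcp_rot: [-3.141, 0.001, 0.309]
contact_force: [1.1, -0.0, 1.5]
opening: 0.697
grasp_force: 0.0
```

Emit:
{"op": "step_arm", "data": {
  "motion": [
    {"claw": 40, "delta_pos": [0, 0, 0], "turn": 0},
    {"claw": 30, "delta_pos": [0, 0, 0], "turn": 0},
    {"claw": 10, "delta_pos": [0, 0, 0], "turn": 0},
    {"claw": 10, "delta_pos": [0, 0, 0], "turn": 0},
    {"claw": 10, "delta_pos": [0, 0, 0], "turn": 0},
    {"claw": 10, "delta_pos": [0, 0, 0], "turn": 0}
  ],
  "force": 50
}}

```text
clock: 39.15
eef_pos: [466.0, -78.4, 67.2]
tcp_rot: [3.14, -0.003, 0.31]
contact_force: [-0.7, 0.5, 9.2]
opening: 0.25
grasp_force: 53.1
```

Emit:
{"op": "step_arm", "data": {
  "motion": [
    {"claw": 10, "delta_pos": [0, 0, -8], "turn": 0},
    {"claw": 10, "delta_pos": [0, 0, -8], "turn": 0},
    {"claw": 10, "delta_pos": [0, 0, 0], "turn": 0},
    {"claw": 10, "delta_pos": [0, 0, 0], "turn": 0}
  ]
}}

```text
clock: 39.48
eef_pos: [465.3, -78.3, 82.5]
tcp_rot: [3.141, -0.002, 0.31]
contact_force: [0.9, -0.6, -1.1]
opening: 0.251
grasp_force: 51.9
```

```bash
python3 - <<'E'
from h import *
s=sense();print(s["eef_pos"],s["tcp_rot"],s["contact_force"])
f=grab_frame("wrist"); im=f["img"].astype(float)
print(proj(f,[441,-84.5,8]),proj(f,[*s["eef_pos"][:2],20]),proj(f,[463,-78,20]))
for v in range(100,250,5): print(v,"".join("#" if p.max()<30 else("o" if p[2]/max(p[0],1)<.62 else ("-" if p[0]<140 else " ")) for p in im[v,200:370:2]))
E
```

```text
[465.30756166 -78.30679841  82.52520526] [ 3.14080903e+00 -1.52632801e-03  3.09768389e-01] [ 0.92678531 -0.6038364  -1.14484462]
[283.11026097 247.82530697] [285.20534132 221.10170484] [283.80267992 223.93491233]
100         -               ----------------------                         ----------  --
105               ----------------------                                  ----------- ---
110                        --  -                                         --------------- 
115                                                                     -----------------
120                                                                    ------------------
125 ooooo                                                           -------------------- 
130 oooooooooooo                                                   ----------------------
135 ooooooooooooooooooo                                          --------------------- --
140 oooooooooooooooooooooooooo                                 --------------------------
145 oooooooooooooooooooooooooooooooo                          -------o-------
[... 1112 characters left out ...]
oooo ------ -------ooooooooooooooo---------------ooooooooooooooooooooo
215 oooooooooooooooooo   -----------oooooooooooooooooooo---- ---- ----ooooooooooooooooooo
220 oooooooooooooooo     ----------oooooooooooooooooooooo-- ---------- -ooooooooooooooooo
225 ooooooooooooooo       --------oooooooooooooooooooooooo---------------oooooooooooooooo
230 oooooooooooooo               oooooooooooooooooooooooooo---------------ooooooooooooooo
235 ooooooooooooo                oooooooooooooooooooooooooo----------------oooooooooooooo
240 ooooooooooooo                oooooooooooooooooooooooooo----------------oooooooooooooo
245 ooooooooooooo                 oooooooooooooooooooooooo-----------------oooooooooooooo
```

Emit:
{"op": "step_arm", "data": {
  "motion": [
    {"claw": 10, "delta_pos": [-8, -1, 0], "turn": 0},
    {"claw": 10, "delta_pos": [-8, 0, 0], "turn": 0},
    {"claw": 10, "delta_pos": [-8, -1, 0], "turn": 0},
    {"claw": 10, "delta_pos": [0, 0, 8], "turn": 0},
    {"claw": 10, "delta_pos": [0, 0, 4], "turn": 0},
    {"claw": 10, "delta_pos": [0, 0, 0], "turn": 0}
  ]
}}

```text
clock: 40.03
eef_pos: [440.5, -83.6, 68.6]
tcp_rot: [-3.141, 0.001, 0.309]
contact_force: [0.6, 0.1, -1.5]
opening: 0.251
grasp_force: 51.9
```

Emit:
{"op": "step_arm", "data": {
  "motion": [
    {"claw": 10, "delta_pos": [0, 0, 1.5], "turn": 0},
    {"claw": 10, "delta_pos": [0, 0, 0], "turn": 0},
    {"claw": 10, "delta_pos": [0, 0, 0], "turn": 0}
  ]
}}

```text
clock: 40.28
eef_pos: [441.5, -83.6, 68.1]
tcp_rot: [-3.142, 0.0, 0.31]
contact_force: [0.1, 0.0, -1.3]
opening: 0.249
grasp_force: 51.9
```

Emit:
{"op": "step_arm", "data": {
  "motion": [
    {"claw": 10, "delta_pos": [0, 0, 1], "turn": 0},
    {"claw": 10, "delta_pos": [0, 0, 0], "turn": 0},
    {"claw": 10, "delta_pos": [0, 0, 0], "turn": 0}
  ]
}}

```text
clock: 40.53
eef_pos: [441.4, -83.6, 67.2]
tcp_rot: [3.142, -0.0, 0.31]
contact_force: [-0.6, -1.1, -1.7]
opening: 0.248
grasp_force: 52.0
```

Emit:
{"op": "step_arm", "data": {
  "motion": [
    {"claw": 10, "delta_pos": [0, 0, 1], "turn": 0},
    {"claw": 10, "delta_pos": [0, 0, 0], "turn": 0},
    {"claw": 10, "delta_pos": [0, 0, 0], "turn": 0}
  ]
}}

```text
clock: 40.78
eef_pos: [441.6, -83.6, 67.1]
tcp_rot: [3.141, -0.001, 0.31]
contact_force: [-3.1, 1.8, 14.6]
opening: 0.246
grasp_force: 54.1
```

Contact made. Releasing, retreating and checking.

Emit:
{"op": "step_arm", "data": {
  "motion": [
    {"claw": 10, "delta_pos": [0, 0, -0.8], "turn": 0},
    {"claw": 24, "delta_pos": [0, 0, 0], "turn": 0},
    {"claw": 28, "delta_pos": [0, 0, 0], "turn": 0},
    {"claw": 40, "delta_pos": [0, 0, 0], "turn": 0},
    {"claw": 50, "delta_pos": [0, 0, 0], "turn": 0},
    {"claw": 60, "delta_pos": [0, 0, 0], "turn": 0},
    {"claw": 60, "delta_pos": [0, 0, 0], "turn": 0},
    {"claw": 60, "delta_pos": [0, 0, 0], "turn": 0}
  ]
}}

```text
clock: 41.45
eef_pos: [441.2, -83.6, 66.9]
tcp_rot: [-3.142, 0.0, 0.31]
contact_force: [0.1, 0.2, 0.1]
opening: 0.703
grasp_force: 0.0
```

Emit:
{"op": "step_arm", "data": {
  "motion": [
    {"claw": 60, "delta_pos": [0, 0, -15], "turn": 0},
    {"claw": 60, "delta_pos": [0, 0, -30], "turn": 0},
    {"claw": 60, "delta_pos": [0, 0, -40], "turn": 0},
    {"claw": 60, "delta_pos": [0, 0, -40], "turn": 0},
    {"claw": 60, "delta_pos": [0, 0, -40], "turn": 0},
    {"claw": 60, "delta_pos": [0, 0, -15], "turn": 0},
    {"claw": 60, "delta_pos": [-15, 35, 0], "turn": 0},
    {"claw": 60, "delta_pos": [-15, 35, 0], "turn": 0}
  ]
}}

```text
clock: 42.12
eef_pos: [435.1, -159.3, 248.9]
tcp_rot: [3.139, -0.003, 0.314]
contact_force: [0.5, -0.1, 0.2]
opening: 0.703
grasp_force: 0.0
```

Emit:
{"op": "step_arm", "data": {
  "motion": [
    {"claw": 60, "delta_pos": [0, 35, 0], "turn": 0},
    {"claw": 60, "delta_pos": [0, 35, 0], "turn": 0},
    {"claw": 60, "delta_pos": [0, 35, 0], "turn": 0},
    {"claw": 60, "delta_pos": [0, 35, 0], "turn": 0},
    {"claw": 60, "delta_pos": [0, 35, 0], "turn": 0},
    {"claw": 60, "delta_pos": [0, 35, 0], "turn": 0},
    {"claw": 60, "delta_pos": [0, 0, 0], "turn": 0}
  ]
}}

```text
clock: 42.7
eef_pos: [499.4, -364.8, 246.5]
tcp_rot: [3.139, -0.0, 0.308]
contact_force: [-0.5, 0.5, 0.3]
opening: 0.703
grasp_force: 0.0
```

```bash
python3 - <<'E'
from h import *
s=sense();print(s["eef_pos"],s["clock"])
g=grab_frame("top");f=grab_frame("scene")
for v in range(240,272): print(v,"".join("#" if p.max()<30 else("o" if p[2]/p[0]<.62 else ("-" if p[0]<140 else " ")) for p in g["img"][v,280:320].astype(float)))
ch=" .:-=+*#%@"
for v in range(182,222): print(v,"".join(ch[9-min(9,int(p.max())*10//256)] for p in f["img"][v,262:305]))
# pot: chocolate mask
hs=f["img"].astype(int)
u,v=proj(f,[611,11,25]).astype(int)
for r in range(v-28,v+28,2): print("".join("#" if p.max()<62 and p[0]>p[2]+5 else("o" if p[0]-p[2]>45 else ".") for p in hs[r,u-42:u+42]))
E
```

```text
[ 499.38086593 -364.79516329  246.51317672] 42.7
240 oooooooooooooooooooooooooooooooooooooooo
241 ooooooooooooooo---  ----oooooooooooooooo
242 ooooooooooooo-           -oooooooooooooo
243 ooooooooooo -              -oooooooooooo
244 oooooooooo-                 -ooooooooooo
245 ooooooooo-                   -oooooooooo
246 oooooooo                      -ooooooooo
247 ooooooo-                        oooooooo
248 ooooooo                         oooooooo
249 oooooo-                         -ooooooo
250 ooooo             ----  ----     ooooooo
251 ooooo           -oooo--------    ooooooo
252 ooooo-         -ooooooo------    -oooooo
253 ooooo         -oooooooo------     oooooo
254 ooooo         oooooooooo-----     oooooo
255 ooooo         oooooooooo------    oooooo
256 ooooo-        oooooooooo-----     oooooo
257 ooooo         oooooooooo--        oooooo
258 ooooo-         ooooooooo-        -oooooo
259 ooooo          -ooooooo          ooooooo
260 oooooo          -ooooo-          ooooooo
261 oooooo-           ----           ooooooo
262 oooooo                          oooooooo
263 ooooooo-    
[... 3988 characters left out ...]
oooo......oooooooooo
..........................................................ooooooooo......ooooooooooo
............................................................oooooo......oooooooooooo
......................................................................oooooooooooooo
....................................................................oooooooooooooooo
..................................................................oooooooooooooooooo
#########...............#.......................................oooooooooooooooooooo
##################.........###...........................##..ooooooooooooooooooooooo
##########################...###########......#########....ooooooooooooooooooooooooo
```

The stirrer is centred and upright, and both blocks and all four walnuts are in the pot. Handing in.

```bash
python3 -c "
from rig import *
print(sign_off())"
```

```text
the job is handed in; nothing more can be done
None
```

The job is handed in: I stopped winding about 1.6–2 rad (under half a turn) past the drop in resistance, both chocolate blocks and all four walnuts are in the pot after three stirring rounds (the last two narrower side to side), and the stirrer stands upright near the centre of its rest after I regripped it once to re-centre it.

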